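# Load the hinged casting mould and pin it shut

### The job

Push in the red latch until the orange spacer cartridge springs up, pull the cartridge out of the mould and set it down the right way up near the middle of the grey tray, then seat every brass pattern block that is on the bench fully in its own pocket of the mould. Then put the aluminium cover squarely down on the mould with its hinge knuckle beside the mould's knuckle, and push the blue-headed hinge pin through both knuckles until its head is home. Leave the other things on the bench where they are.

Things in the scene. Friction and masses are not known exactly. Their poses are not given: they have to be found in the camera images.
- mould: Lower half of a casting mould, fixed to the bench. Origin: centre of its underside; x along its short, y along its long side, z up. Dark steel flange 130 x 210 x 18 mm (x, y, z); on it an aluminium block 104 x 184 mm, top at z = 30 mm, with three pockets side by side along y. A brass hinge knuckle stands at its +x side near the -y end, a red push latch sticks out of its -y side.
- hinge_mouth (a point): Centre of the -y mouth of the mould's knuckle hole, at (80, -105, 40) mm in the mould's frame, axes as the mould's. The knuckle is brass, 26 mm square in x and z, 30 mm long (y = -105 to -75 mm); the hole is 16 mm square, flared 3 mm at this mouth. The pin goes in here along the mould's +y.
- pocket0 (a point): Centre of the floor of the pocket at y = -52 mm; axes as the mould's. Every pocket is 76 mm (x) by 32 mm (y) and 10 mm deep (floor at z = 20 mm), flared 3 mm at the mouth; 52 mm from one to the next.
- pocket1 (a point): Centre of the floor of the middle pocket (y = 0); axes as the mould's. Between the pockets, at x = +-22, y = +-26 mm, stand four spring ejector posts 10 mm in diameter, tops at z = 30 mm under the latched cartridge, 44 mm once it has sprung up; they stay up inside the closed cover.
- pocket2 (a point): Centre of the floor of the pocket at y = +52 mm; axes as the mould's.
- latch (a joint): Travel of the push latch (m): 0 at rest, 0.014 fully pushed in, along the mould's +y against a spring (3 N at rest, about 7.5 N fully in); it springs back when let go. From 0.009 the cartridge is free, springs up 14 mm and stays up. The latch's four steel teeth (at x = +-34, y = +27 and -25 mm, 41 mm high) stay inside the closed cover.
- latch_button (a point): Middle of the outer (-y) face of the latch's red push plate, 36 mm wide (x) and 24 mm high (z = 3.5 to 27.5 mm above the bench), standing 22 mm out from the mould's -y side at x = -20 mm. Push it along the mould's +y. Axes as the mould's.
- cartridge: Orange spacer cartridge, 0.18 to 0.34 kg, latched over the pockets. Origin: centre of its underside; axes at first the mould's. Two feet 9 mm high reach into the outer pockets; body 56 x 130 mm (x, y), z = 9 to 27 mm, side lugs to x = +-38 mm; black grip rib 24 mm thick (x), 70 mm long (y), z = 27 to 57 mm. Origin 21 mm above the bench when latched, 35 mm when sprung up.
- tray: Grey open tray fixed on the bench, 130 x 190 x 30 mm outside (x, y, z), walls and floor 5 mm. Origin: centre of its underside.
- cover: Loose hollow upper half of the mould, aluminium, 0.44 to 0.69 kg. Origin: centre of its lower rim, z up. Sloping walls, 123 x 204 mm at the rim (x, y), top plate z = 40 to 46 mm. It goes around the mould's aluminium block (4 mm slack at first, 1.5 mm when down), rim on the flange: closed, its axes are the mould's and its origin is at (0, 0, 18) mm in the mould's frame, knuckle holes in line.
- cover_handle (a point): Middle of the top of the cover's dark wooden grip rib, which is 22 mm thick (x), 80 mm long (y) and reaches from 46 to 78 mm above the cover's rim, over its centre. Axes as the cover's.
- cover_knuckle (a point): Centre of the -y mouth of the hole in the cover's brass knuckle, at (80, -71, 22) mm in the cover's frame, axes as the cover's. The knuckle is 26 mm square, 30 mm long (y = -71 to -41 mm), its hole 16 mm square. Closed, it is 4 mm behind the mould's knuckle.
- pin: Loose hinge pin, 0.10 to 0.16 kg: steel rod of 12 mm diameter, 75 mm long, tapered tip, and a blue block head 30 x 30 mm, 34 mm long. Origin: on the axis where the rod leaves the head; x along the rod to its tip (head at x = -34 to 0). It lies on any side of its head, axis level 15 mm above the bench. Home: head against the mould's knuckle, origin at hinge_mouth, x along the mould's y.
- pin_tip (a point): Tip of the pin's rod, 75 mm from its origin. Axes as the pin's. Home, it is 11 mm past the cover's knuckle.
- pattern0: Brass pattern block 70 x 26 x 30 mm (x, y, z), 0.16 kg, two copper dots on top. Origin: centre of its underside. May be absent. It fits any pocket, either way round, long side along the mould's x; seated, it stands 20 mm above the pocket's rim and its origin is at the pocket's floor.
- pattern1: Brass pattern block 70 x 26 x 30 mm (x, y, z), 0.16 kg, two copper dots on top. Origin: centre of its underside. May be absent. It fits any pocket, either way round, long side along the mould's x; seated, it stands 20 mm above the pocket's rim and its origin is at the pocket's floor.
- pattern2: Brass pattern block 70 x 26 x 30 mm (x, y, z), 0.16 kg, two copper dots on top. Origin: centre of its underside. May be absent. It fits any pocket, either way round, long side along the mould's x; seated, it stands 20 mm above the pocket's rim and its origin is at the pocket's floor.
- tumbler: Bystander, leave alone: black tumbler, diameter 74, height 165 mm, origin centre of underside.
- glue_stick: Bystander, leave alone: white glue stick, diameter 34, height 85 mm, origin centre of underside.
- bench_block: Bystander, leave alone: steel bench block 75 x 75 x 22 mm, origin centre of underside.
- screwdriver: Bystander, leave alone: screwdriver lying on the bench, 170 mm long along x, handle to -x.
- hammer: Bystander, leave alone: hammer lying on the bench, 240 mm long along x, handle to -x.
- flux_jar: Bystander, leave alone: small amber jar with white cap, diameter 52, height 50 mm, origin centre of underside.
- bur_box: Bystander, leave alone: flat blue box 100 x 140 x 38 mm, origin centre of underside.
Mind the look-alikes: they are no part of the job. What is shaped like the cover but turquoise is not meant.

How it is judged:
On the way, in this order (a step that is already met when the one before it is completed fails the run):
1. the latch is pushed in (more than 9 mm) (value of joint latch above 0.009 m), for 0.02 s.
2. the cartridge lies in the tray (x of cartridge in the frame of tray between -0.045 and 0.045 m and y of cartridge in the frame of tray between -0.06 and 0.06 m and z of cartridge in the frame of tray below 0.01 m and angle between cartridge's own z axis and vertical below 0.15 rad and linear speed of cartridge below 0.02 m/s), for 0.2 s.
3. every pattern block that is present sits in a pocket (((horizontal distance between pattern0 and pocket0 below 0.006 m and z of pattern0 in the frame of mould below 0.023 m) or (horizontal distance between pattern0 and pocket1 below 0.006 m and z of pattern0 in the frame of mould below 0.023 m) or (horizontal distance between pattern0 and pocket2 below 0.006 m and z of pattern0 in the frame of mould below 0.023 m)) and angle between each of pattern0, pattern1, pattern2's own z axis and vertical below 0.1 rad and linear speed of each of pattern0, pattern1, pattern2 below 0.02 m/s and ((horizontal distance between pattern1 and pocket0 below 0.006 m and z of pattern1 in the frame of mould below 0.023 m) or (horizontal distance between pattern1 and pocket1 below 0.006 m and z of pattern1 in the frame of mould below 0.023 m) or (horizontal distance between pattern1 and pocket2 below 0.006 m and z of pattern1 in the frame of mould below 0.023 m)) and ((horizontal distance between pattern2 and pocket0 below 0.006 m and z of pattern2 in the frame of mould below 0.023 m) or (horizontal distance between pattern2 and pocket1 below 0.006 m and z of pattern2 in the frame of mould below 0.023 m) or (horizontal distance between pattern2 and pocket2 below 0.006 m and z of pattern2 in the frame of mould below 0.023 m))), for 0.2 s.
4. the cover sits down on the mould with the knuckles in line (x of cover in the frame of mould between -0.005 and 0.005 m and y of cover in the frame of mould between -0.005 and 0.005 m and z of cover in the frame of mould below 0.021 m and angle between cover's own z axis and vertical below 0.04 rad and x of cover_knuckle in the frame of mould above 0.06 m and linear speed of cover below 0.02 m/s), for 0.2 s.
5. the pin is home through both knuckles (distance between pin and hinge_mouth below 0.007 m and y of pin in the frame of mould above -0.109 m and y of pin_tip in the frame of cover above -0.041 m and distance between pin_tip and cover_knuckle below 0.048 m and angle between the x axis of pin and the y axis of mould, either way round below 0.12 rad and linear speed of pin below 0.02 m/s), for 0.2 s.
At the end, for the whole second after the job is handed in: Cartridge upright on the tray floor, within 45/60 mm of its centre; each block within 6 mm of a pocket centre and 3 mm of its floor; cover level, within 5 mm of its place and 3 mm of the flange; pin head within 4 mm of the knuckle, tip past the cover knuckle, in line to 0.12 rad; all at rest (all of step 2 and all of step 3 and all of step 4 and all of step 5); the robot touches nothing.
It fails at once if a bystander on the bench is pushed more than 40 mm or knocked over (distance of any of tumbler, glue_stick, bench_block, screwdriver, hammer, flux_jar, bur_box from where it was at the start of the episode above 0.04 m or angle between any of tumbler, glue_stick, flux_jar's own z axis and vertical above 0.5 rad).
Of pattern0, pattern1, pattern2 only 2 to 3 are there at a start; the rules pass over those that are not, and their reading is None.
At some moment in a run one of pattern0, pattern1, pattern2, pin may be knocked a few centimetres aside while the robot is not near it.
Once in a run the grip may slacken for a moment while it holds something.
It also fails if it takes over 210 s, if anything falls off the work surface, if the arm or the gripper's body presses on something with over 40 N, if the wrist force passes 120 N, or if a joint passes its speed limit or range.

### The arm

A 7-joint arm with a two-finger parallel gripper is mounted at the origin on the work surface. World frame = base frame: x ahead of the robot, y to its left, z up, the work surface at z = 0. Lengths are in m, angles in rad, forces in N, time in s.
With the tool pointing down it reaches from about 0.425 to 0.875 m from the base axis. Payload 4.7 kg.
Tool frame: the origin (TCP) lies at the very end of the fingers, on their centre line; the grasp point (between the pads) lies behind it (ctrl.tcp_to_grasp is the y of the grasp point in the tool frame, in m); y points along the fingers, x is the direction in which the jaws open and shut, and the axes are right-handed (so a half turn about y gives the same grasp; the last joint's range is limited). The gripper opens to 87 mm and grips with 3 to 60 N. Pads are 19 mm wide; open, the fingers measure 117 mm over their backs; the gripper's body (75 mm by 190 mm) begins 51 mm behind the grasp point.
Start: joints at [-1.177, 0.321, -0.07, 1.45, 0.023, 1.371, -0.057], TCP at [0.241, 0.604, 0.223] pointing down, gripper open.
Joint ranges: [-2.86, 2.86], [-0.3, 2.09], [-1.38, 1.24], [0.06, 2.45], [-1.56, 4.7], [0.09, 2.05], [-2.69, 2.69]. Speed limits (rad/s): [2.57, 2.57, 3.14, 3.14, 3.14, 3.14, 3.14].

### API

Orientations are given as a rotation vector (axis times angle).
In Python, from bench import ctrl, get_image, workorder gives the robot as it stands.
- The arm moves only by the tool drive_tool, never from a script. Its argument "increments" is text: rows parted by semicolons, each of 5 numbers parted by spaces: the shift along the tool's x, y, z in mm, then the turn about the tool's y in degrees, then the closure in counts, from 0 (fully open) to 255 (shut). In form: tx ty tz yaw fingers; .... A call has 1 to 20 rows; each row shifts and turns the commanded pose from where the row before left it, along the tool's axes as they then stand; what a row does not reach is not made up. A row lasts 1/8 s, in which the tool goes at most 62.5 mm and 10.7 degrees, less where a joint would pass 70% of its speed; a pose out of reach is approached as far as the arm can. A call is refused whole if a number of a shift passes 62.5 or a number of a turn 10.7, either way. A call with a gripper value outside its range is refused whole. The fingers move at their own pace and stop on an object; "squeeze" is the grip in N (left out, the last holds). Time passes only in rows, so rows that do not move let the fingers close. It gives the time, the measured TCP pose, the force and the opening at its end, in the units of the state.
- ctrl.get_state(): the state, without advancing time (a new reading comes with each control period).
- get_image(name): name is "scene" or "top" or "wrist"; returns a dict with "img" (480x640x3 uint8, red, green, blue), "mtx" (3x3 intrinsics, pixels), "camera_from_world" (4x4, takes a point from world to camera coordinates). Camera axes: x right, y up, looking along -z (the intrinsics and any distortion apply to the point x, -y, -z); pixel columns grow to the right and rows downward; lengths in m; the calibration is good to about 2 mm. A picture is of the moment at which its call begins. There is no depth.
- workorder.close_job(): hands the job in, once; it reports no verdict.
The state is a dict: "time": time; "joint_positions": joint angles; "qd": joint speeds; "joint_torque": joint torques, N m; "position": TCP position; "tool_rot": TCP orientation; "ft_force": force on the tool from outside, world axes, zero at the start; "torque": the same for the moment, N m; "grip_width": opening from 0.0 (shut) to 1.0 (fully open).
Only numpy, scipy, OpenCV 4.12 (cv2) and the standard library are available. Lean on these libraries where they do the work, as an engineer would, in place of code of your own. Each camera call takes 0.05 s, during which the arm holds its last target.

## Working session

There is one attempt and no reset: what is moved stays moved. The work goes in short steps, Python scripts to look and compute and a tool call to move; the robot and the scene stay as the last step left them, time stands still between calls to the robot, and variables do not carry over. Pictures are saved under pics/ and viewed, and the job is handed in when it is done.

Besides the shell and the picture viewer there is one more tool, called after "Emit:" in YAML: its name, and indented under it one key for each argument. drive_tool: Moves the arm, as the interface text tells. Its arguments: {"type":"object","properties":{"increments":{"type":"string"},"squeeze":{"type":"number"}},"required":["increments"]}

```bash
mkdir -p pics; ls; cat > h.py <<'E'
import numpy as np,cv2
from bench import ctrl,get_image,workorder
def snap(n,f):
    d=get_image(n); cv2.imwrite('pics/'+f+'.png',d['img'][:,:,::-1]); np.savez('pics/'+f+'.npz',mtx=d['mtx'],T=d['camera_from_world'],img=d['img']); return d
def ray(d,u,v):
    T=np.array(d['T'] if 'T' in d else d['camera_from_world']);K=np.array(d['mtx'])
    p=np.linalg.solve(K,[u,v,1.]); p=np.array([p[0],-p[1],-p[2]])
    R=T[:3,:3]; return -R.T@T[:3,3], R.T@p
def onz(d,u,v,z):
    o,r=ray(d,u,v); return o+r*(z-o[2])/r[2]
def proj(d,P):
    T=np.array(d['T'] if 'T' in d else d['camera_from_world']);K=np.array(d['mtx'])
    P=np.atleast_2d(P); c=P@T[:3,:3].T+T[:3,3]; q=np.c_[c[:,0],-c[:,1],-c[:,2]]@K.T
    return q[:,:2]/q[:,2:]
def L(f): return dict(np.load('pics/'+f+'.npz'))
def tri(obs):
    A=np.zeros((3,3));b=np.zeros(3)
    for d,u,v in obs:
        o,r=ray(d,u,v); r=r/np.linalg.norm(r); M=np.eye(3)-np.outer(r,r); A+=M;b+=M@o
    x=np.linalg.solve(A,b); return x
E
python3 - <<'E'
from h import *
print(ctrl.get_state(), ctrl.tcp_to_grasp)
for n in('scene','top','wrist'):
    d=snap(n,n+'0'); print(n,d['mtx'],d['camera_from_world'],[k for k in d])
E
```

```text
pics
{'time': 0.0, 'joint_positions': array([-1.17692317,  0.32180794, -0.07009151,  1.45168927,  0.02260542,
        1.3707956 , -0.05693715]), 'qd': array([-0.00157796, -0.00042687,  0.00174286, -0.00031923,  0.00136107,
       -0.00011953,  0.00098396]), 'joint_torque': array([-6.75618026e-05, -4.91279662e+01, -4.03774381e-01, -3.12530243e+01,
       -6.37829513e-02,  4.42795898e-02,  1.98015614e-04]), 'position': array([0.24079815, 0.60314819, 0.22146419]), 'tool_rot': array([-1.36644995, -0.92396067,  0.92647417]), 'ft_force': array([-0.01790279, -0.29420291, -0.566656  ]), 'torque': array([0.01843883, 0.01597115, 0.07540653]), 'grip_width': 0.9964635220203428} -0.0187
scene [[439.59175038   0.         322.76056413]
 [  0.         439.59175038 238.34990311]
 [  0.           0.           1.        ]] [[-0.544468    0.83845747 -0.02331689  0.22633215]
 [-0.48766295 -0.29381083  0.82210707  0.19946325]
 [ 0.68245106  0.45898178  0.56885524 -1.57522697]
 [ 0.          0.          0.          1.        ]] ['img', 'mtx', 'camera_from_world']
top [[453.39125729   0.         327.60157064]
 [  0.         453.39125729 236.70198892]
 [  0.           0.           1.        ]] [[-0.0213751  -0.99921883 -0.03323913  0.05921121]
 [ 0.99052832 -0.02567621  0.13488654 -0.47071359]
 [-0.13563462 -0.03004109  0.99030338 -1.03779713]
 [ 0.          0.          0.          1.        ]] ['img', 'mtx', 'camera_from_world']
wrist [[376.0738812    0.         323.75378601]
 [  0.         376.0738812  231.67153693]
 [  0.           0.           1.        ]] [[ 0.37032626  0.92889901 -0.00225588 -0.64972327]
 [-0.89017338  0.3541914  -0.28660043  0.03678893]
 [-0.26542384  0.10814379  0.95804755 -0.39219494]
 [ 0.          0.          0.          1.        ]] ['img', 'mtx', 'camera_from_world']
```

View pics/scene0.png

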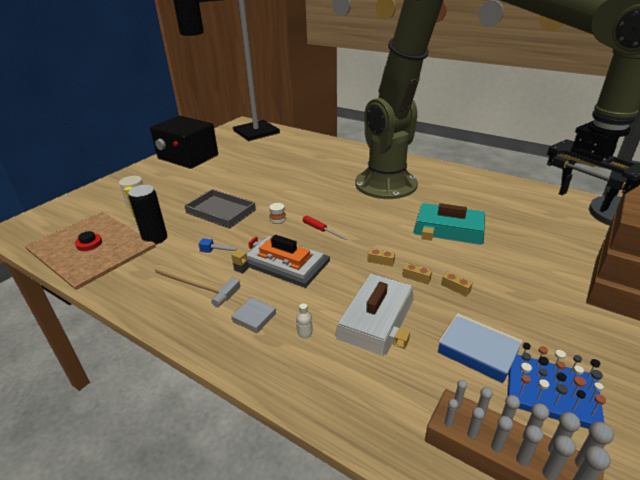

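View pics/top0.png

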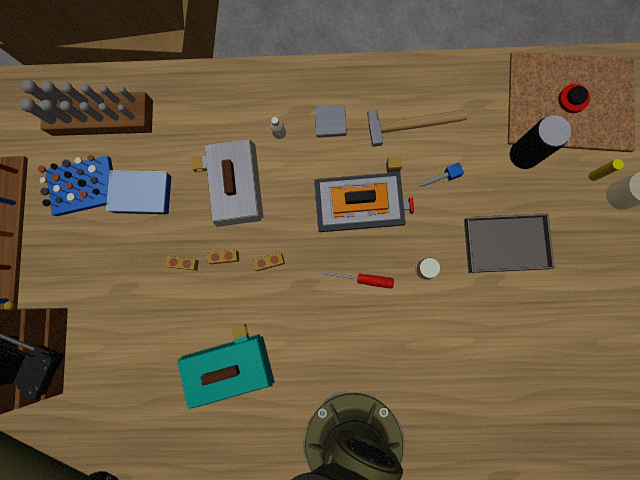

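View pics/wrist0.png

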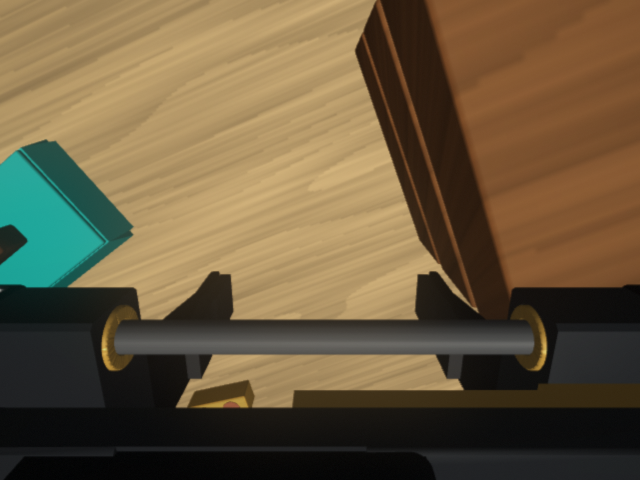

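The top view shows all parts: mould at (360,203), latch (411,205), tray (509,243), cover (232,182) with its knuckle at (199,163), pin head (455,171), and three blocks at (181,262), (222,256) and (268,261). Next I zoom in.

```bash
python3 - <<'E'
from h import *
from scipy.spatial.transform import Rotation as R
s=ctrl.get_state(); Rt=R.from_rotvec(s['tool_rot']).as_matrix(); print(Rt.round(3))
d=L('wrist0');T=d['T']; o=-T[:3,:3].T@T[:3,3]; print('cam in tool',Rt.T@(o-s['position']),'\n',(Rt.T@T[:3,:3].T).round(3))
d=L('top0');im=d['img'][:,:,::-1]
for i,(u,v,w,h) in enumerate([(300,140,200,150),(150,130,200,150),(380,130,200,150)]):
    cv2.imwrite(f'pics/z{i}.png',cv2.resize(im[v:v+h,u:u+w],None,fx=4,fy=4,interpolation=cv2.INTER_CUBIC))
d=L('scene0');im=d['img'][:,:,::-1]
for i,(u,v,w,h) in enumerate([(180,190,200,150),(320,230,200,150)]):
    cv2.imwrite(f'pics/s{i}.png',cv2.resize(im[v:v+h,u:u+w],None,fx=4,fy=4,interpolation=cv2.INTER_CUBIC))
E
```

```text
[[ 0.371 -0.    -0.929]
 [ 0.929 -0.001  0.371]
 [-0.001 -1.    -0.   ]]
cam in tool [ 0.00073464 -0.16308242  0.07745928] 
 [[ 1.    -0.001  0.001]
 [ 0.001  0.287 -0.958]
 [ 0.     0.958  0.287]]
```

View pics/z0.png

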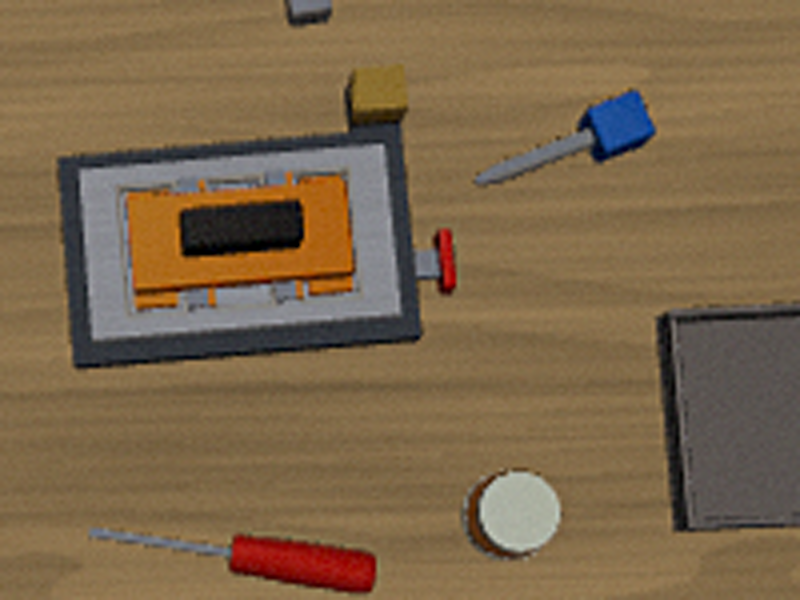

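View pics/z1.png

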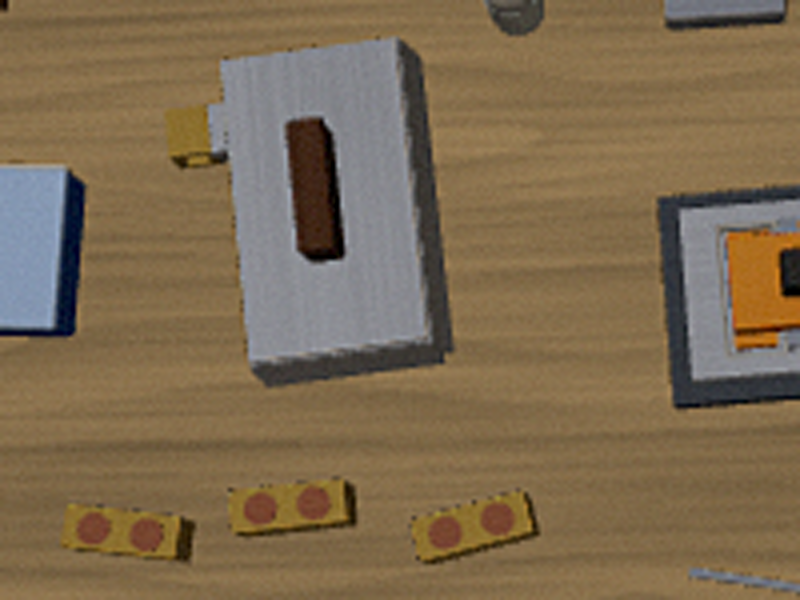

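View pics/s0.png

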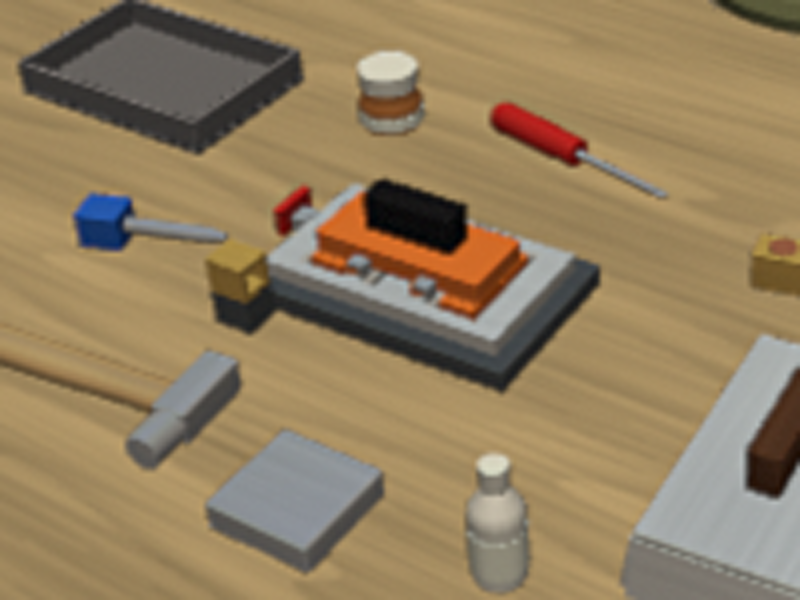

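View pics/s1.png

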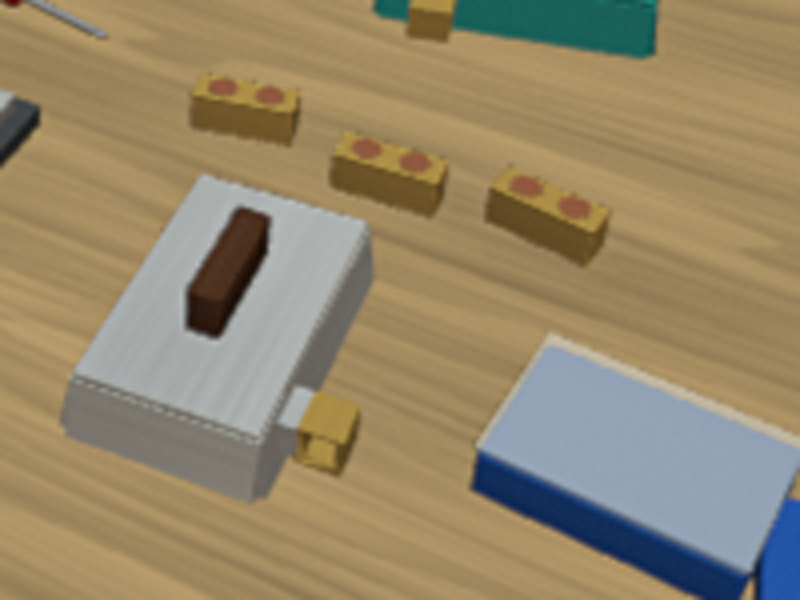

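View pics/z2.png

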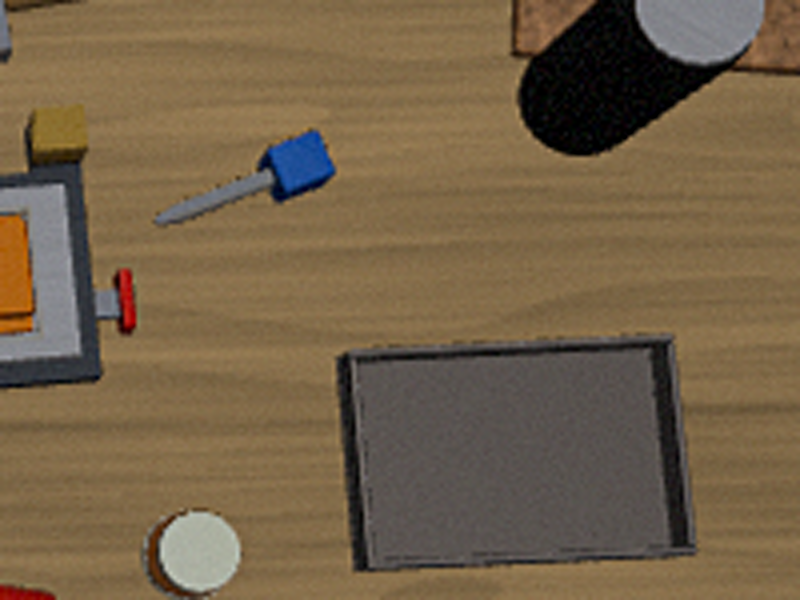

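```bash
cat > fit0.py <<'E'
from h import *
from scipy.optimize import least_squares
t=L('top0');s=L('scene0')
def z(p,off): return [(p[0]+.5)/4-.5+off[0],(p[1]+.5)/4-.5+off[1]]
Z0,Z1,Z2,S0,S1=(300,140),(150,130),(380,130),(180,190),(320,230)
def fit(obs,x0,zfree=True):
    # obs: (d, uvzoom, off, localpt)
    def P(x,l): c,sn=np.cos(x[2]),np.sin(x[2]); return np.array([x[0]+c*l[0]-sn*l[1],x[1]+sn*l[0]+c*l[1],l[2]+(x[3] if zfree else 0)])
    def r(x): return np.concatenate([(proj(d,P(x,l))[0]-z(p,o)) for d,p,o,l in obs])
    q=least_squares(r,x0,loss='soft_l1'); return q.x,r(q.x).reshape(-1,2)
m=[(t,p,Z0,l) for p,l in zip([(80,170),(384,143),(402,316),(92,341)],[(.052,.092,.03),(.052,-.092,.03),(-.052,-.092,.03),(-.052,.092,.03)])]
m+=[(s,p,S0,l) for p,l in zip([(495,340),(575,257),(268,258),(355,186)],[(.052,.092,.03),(-.052,.092,.03),(.052,-.092,.03),(-.052,-.092,.03)])]
print('cams',ray(t,320,240)[0],ray(s,320,240)[0])
for sub,n in((m,'both'),(m[:4],'top'),(m[4:],'scene')):
    x,r=fit(sub,[.55,0,0,0] if n=='both' else [.55,0,0],n=='both'); print('mould',n,x.round(4),'\n',r.round(1).tolist())
c=[(t,p,Z1) for p in [(221,60),(397,38),(431,340),(250,362)]]+[(s,p,S1) for p in [(262,435),(77,375),(202,176),(370,225)]]
sg=[(1,-1),(-1,-1),(-1,1),(1,1)]*2
best=None
def rc(x):
    return np.concatenate([proj(d,[[x[0]+np.cos(x[2])*a*x[4]-np.sin(x[2])*b*x[5],x[1]+np.sin(x[2])*a*x[4]+np.cos(x[2])*b*x[5],x[3]]])[0]-z(p,o) for (d,p,o),(a,b) in zip(c,sg)])
q=least_squares(rc,[.55,.27,1.5,.046,.06,.1],loss='soft_l1'); print('cover',q.x.round(4),q.fun.reshape(-1,2).round(1).tolist())
for n,a,b in [('a0',(94,528),(526,186)),('a1',(147,534),(574,207)),('b0',(261,508),(366,148)),('b1',(313,502),(414,162)),('c0',(445,532),(223,87)),('c1',(498,518),(270,95))]:
    X=tri([(t,*z(a,Z1)),(s,*z(b,S1))]); print(n,X.round(4),onz(t,*z(a,Z1),.03).round(4),onz(s,*z(b,S1),.03).round(4))
for n,a,b in [('tip',(477,181),(226,237)),('root',(590,138),(130,226))]:
    print(n,tri([(t,*z(a,Z0)),(s,*z(b,S0))]).round(4),onz(t,*z(a,Z0),.015).round(4))
tr=[(t,p,Z2,l) for p,l in zip([(338,354),(672,336),(695,552),(358,571)],[(.065,.095,.03),(.065,-.095,.03),(-.065,-.095,.03),(-.065,.095,.03)])]
tr+=[(s,p,S0,l) for p,l in zip([(22,68),(130,2),(300,60)],[(.065,-.095,.03),(-.065,-.095,.03),(-.065,.095,.03)])]
x,r=fit(tr,[.45,-.3,0,0]);print('tray',x.round(4),r.round(1).tolist())
E
sed -i 's/onz(s,\*z(b,S1),.03).round(4))/onz(s,*z(b,S1),.03).round(4))/' fit0.py; python3 fit0.py
```

```text
cams [0.32675957 0.01590226 1.09319506] [1.29551676 0.59183506 0.73737333]
mould both [ 0.559  -0.0296  0.0546 -0.0033] 
 [[-0.2, 0.2], [-0.0, 0.7], [-0.3, -0.1], [0.0, -0.2], [-0.1, 0.4], [0.2, -0.4], [-0.8, 0.4], [-0.2, -0.6]]
mould top [ 0.5586 -0.0297  0.0568] 
 [[-0.2, 0.1], [0.1, 0.4], [-0.0, -0.3], [0.1, -0.2]]
mould scene [ 0.5619 -0.0264  0.0494] 
 [[-0.0, 0.5], [0.6, -0.4], [-0.8, 0.3], [0.1, -0.8]]
cover [0.6158 0.2782 1.6804 0.0413 0.0537 0.0935] [[-0.1, 0.7], [-0.5, 0.1], [-0.6, -0.3], [-0.0, 0.3], [-0.3, 0.7], [-0.8, -0.4], [-0.1, -0.1], [-0.2, -0.2]]
a0 [0.4263 0.3991 0.0431] [0.4221 0.4168 0.03  ] [0.4204 0.3851 0.03  ]
a1 [0.4144 0.4026 0.0142] [0.4178 0.3848 0.03  ] [0.4246 0.4168 0.03  ]
b0 [0.4374 0.3006 0.0392] [0.4316 0.3168 0.03  ] [0.4367 0.2852 0.03  ]
b1 [0.4298 0.3014 0.019 ] [0.4344 0.2857 0.03  ] [0.4342 0.3168 0.03  ]
c0 [0.422  0.1922 0.0355] [0.4147 0.2071 0.03  ] [0.4253 0.1765 0.03  ]
c1 [0.416  0.1905 0.0221] [0.4222 0.1756 0.03  ] [0.4171 0.2075 0.03  ]
tip [ 0.5958 -0.1754  0.0121] [ 0.5954 -0.1753  0.015 ]
root [ 0.6207 -0.245   0.0111] [ 0.6201 -0.2446  0.015 ]
tray [ 0.4485 -0.3774  0.026  -0.0108] [[1.3, -0.4], [-1.5, -0.1], [-1.0, 0.7], [1.2, -0.1], [-0.8, 0.3], [0.1, 0.1], [0.8, -0.9]]
```

```bash
cat >> h.py <<'E'
from scipy.spatial.transform import Rotation as Rn
def pose():
    s=ctrl.get_state(); R=Rn.from_rotvec(s['tool_rot']).as_matrix()
    return np.array(s['position']),np.degrees(np.arctan2(R[1,0],R[0,0])),s
def plan(xyz,yaw=None,n=10,grip=0,p=None,y=None):
    p0,y0,s=pose()
    p=p0 if p is None else np.array(p); y=y0 if y is None else y
    if yaw is None: yaw=y
    dy=yaw-y; D=(np.array(xyz)-p); rows=[]; cur=p.copy(); cy=y
    st=round(-dy/n,1)
    for i in range(n):
        tgt=p+D*(i+1)/n; e=tgt-cur; c,sn=np.cos(np.radians(cy)),np.sin(np.radians(cy))
        tx=round(1000*(c*e[0]+sn*e[1]),1 if n<99 else 0); tz=round(1000*(-sn*e[0]+c*e[1]),1); ty=round(-1000*e[2],1)
        cur=cur+np.array([c*tx-sn*tz,sn*tx+c*tz,-ty])/1000; cy-=st
        rows.append(f"{tx:g} {ty:g} {tz:g} {st:g} {grip:g}")
    print('; '.join(rows)); print('end',cur.round(4),round(cy,2),'from',p.round(4),round(y,2))
    return cur,cy
def stt():
    p,y,s=pose(); print('t',round(s['time'],2),'p',p.round(4),'yaw',round(y,2),'F',s['ft_force'].round(1),'w',round(s['grip_width']*87,1),'q',s['joint_positions'].round(2))
MX,MY,MA=.5588,-.0297,.0558
def mw(x,y):
    c,s=np.cos(MA),np.sin(MA); return np.array([MX+(c*x-s*y)/1000,MY+(s*x+c*y)/1000])
E
python3 - <<'E'
from h import *
a=mw(-10,-60); c,y=plan([a[0],a[1],.23],3.2,18)
E
```

```text
-29.4 -0.5 -30.3 3.6 0; -27.4 -0.4 -32.2 3.6 0; -25.3 -0.5 -33.8 3.6 0; -23.2 -0.4 -35.3 3.6 0; -20.9 -0.5 -36.7 3.6 0; -18.5 -0.5 -37.9 3.6 0; -16.2 -0.4 -39 3.6 0; -13.6 -0.5 -40 3.6 0; -11.2 -0.4 -40.7 3.6 0; -8.5 -0.5 -41.4 3.6 0; -5.9 -0.4 -41.8 3.6 0; -3.3 -0.5 -42.1 3.6 0; -0.7 -0.5 -42.2 3.6 0; 2.1 -0.4 -42.2 3.6 0; 4.6 -0.5 -42 3.6 0; 7.3 -0.4 -41.6 3.6 0; 9.9 -0.5 -41 3.6 0; 12.4 -0.5 -40.4 3.6 0
end [ 0.5521 -0.0902  0.23  ] 3.44 from [0.2409 0.6033 0.2217] 68.24
```

Emit:
drive_tool:
  increments: "-29.4 -0.5 -30.3 3.6 0; -27.4 -0.4 -32.2 3.6 0; -25.3 -0.5 -33.8 3.6 0; -23.2 -0.4 -35.3 3.6 0; -20.9 -0.5 -36.7 3.6 0; -18.5 -0.5 -37.9 3.6 0; -16.2 -0.4 -39 3.6 0; -13.6 -0.5 -40 3.6 0; -11.2 -0.4 -40.7 3.6 0; -8.5 -0.5 -41.4 3.6 0; -5.9 -0.4 -41.8 3.6 0; -3.3 -0.5 -42.1 3.6 0; -0.7 -0.5 -42.2 3.6 0; 2.1 -0.4 -42.2 3.6 0; 4.6 -0.5 -42 3.6 0; 7.3 -0.4 -41.6 3.6 0; 9.9 -0.5 -41 3.6 0; 12.4 -0.5 -40.4 3.6 0; 0 0 0 0 255; 0 0 0 0 255"
  squeeze: 30

```text
time: 2.65
position: [0.5519, -0.0891, 0.2305]
tool_rot: [-1.57, -0.047, 0.048]
ft_force: [-0.4, 0.9, 0.9]
grip_width: 0.854
```

```bash
python3 - <<'E'
from h import *
stt(); snap('wrist','w1'); snap('top','top1')
E
```

```text
t 2.65 p [ 0.5519 -0.0891  0.2305] yaw 3.48 F [-0.4  0.9  0.9] w 74.3 q [-0.45  0.13  0.62  1.69 -0.08  1.35  0.25]
```

View pics/w1.png

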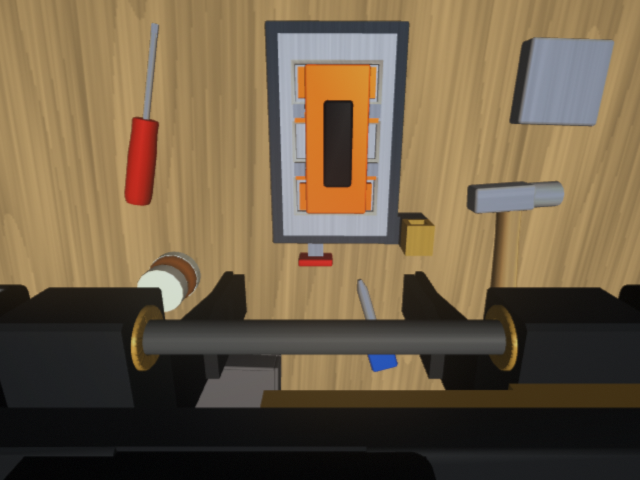

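```bash
python3 - <<'E'
from h import *
im=L('w1')['img'][:,:,::-1]
cv2.imwrite('pics/w1a.png',cv2.resize(im[10:160,250:450],None,fx=4,fy=4,interpolation=cv2.INTER_CUBIC))
cv2.imwrite('pics/w1b.png',cv2.resize(im[140:290,250:450],None,fx=4,fy=4,interpolation=cv2.INTER_CUBIC))
E
```

```text
(no output)
```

View pics/w1a.png

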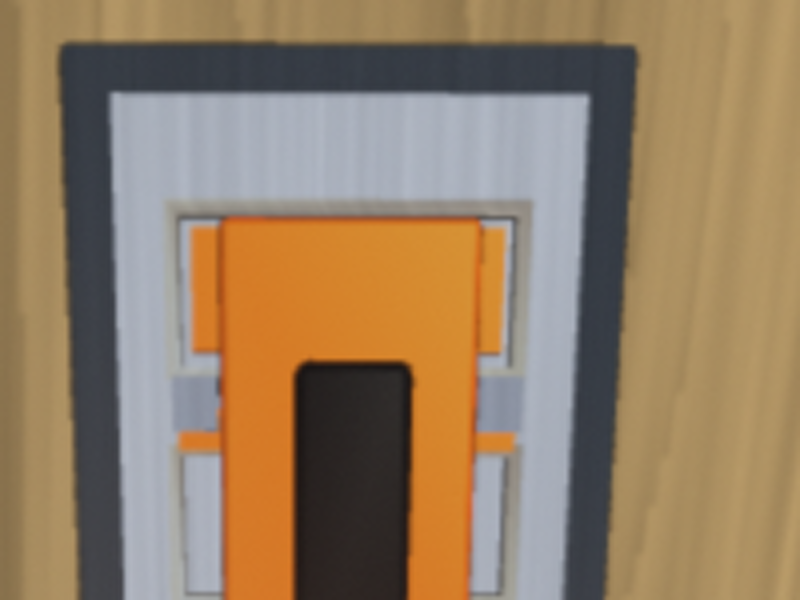

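View pics/w1b.png

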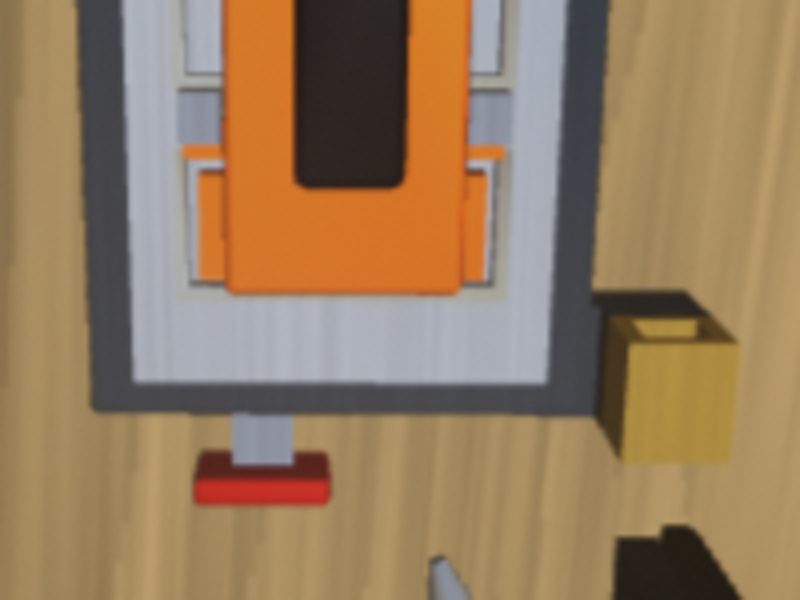

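```bash
cat > fit1.py <<'E'
from h import *
from scipy.optimize import least_squares
def zz(p,o): return [(p[0]+.5)/4-.5+o[0],(p[1]+.5)/4-.5+o[1]]
def fit4(d,uv,loc,x0,zf=True):
    loc=np.array(loc,float)
    def P(x): c,s=np.cos(x[2]),np.sin(x[2]); return np.c_[x[0]+c*loc[:,0]-s*loc[:,1],x[1]+s*loc[:,0]+c*loc[:,1],loc[:,2]+(x[3] if zf else 0)]
    f=lambda x:(proj(d,P(x))-uv).ravel()
    q=least_squares(f,x0,loss='soft_l1',f_scale=.5); return q.x,q.fun.reshape(-1,2).round(2).tolist()
E
python3 - <<'E'
from fit1 import *
d=L('w1');A=(250,10);B=(250,140)
uv=np.array([zz((109,93),A),zz((590,93),A),zz((547,384),B),zz((134,383),B),zz((60,45),A),zz((636,46),A),zz((92,411),B)])
loc=[(-.052,.092,.03),(.052,.092,.03),(.052,-.092,.03),(-.052,-.092,.03),(-.065,.105,.018),(.065,.105,.018),(-.065,-.105,.018)]
print(fit4(d,uv,loc,[.56,-.03,.055,0]));print(fit4(d,uv,loc,[.56,-.03,.055],False))
E
```

```text
(array([ 5.61118553e-01, -2.98623172e-02,  5.85412311e-02,  1.53804112e-05]), [[0.57, 0.56], [-0.47, 0.91], [-0.24, -0.31], [0.24, -0.3], [-0.63, -0.68], [0.92, -0.49], [-0.1, 1.12]])
(array([ 0.56111848, -0.02986231,  0.05853822]), [[0.57, 0.56], [-0.47, 0.91], [-0.24, -0.32], [0.24, -0.31], [-0.63, -0.67], [0.92, -0.49], [-0.1, 1.12]])
```

```bash
sed -i 's/^MX,MY,MA=.*/MX,MY,MA=.5606,-.0299,.058/' h.py; python3 - <<'E'
from h import *
a=mw(-20,-168); c,y=plan([*a,.1],3.32,5,255); plan([*a,.012],3.32,5,255,p=c,y=y)
E
```

```text
-1.7 26.1 -22 0.1 255; -1.7 26.1 -22.1 0.1 255; -1.6 26.2 -22.1 0.1 255; -1.6 26.1 -22 0.1 255; -1.5 26.1 -22.1 0.1 255
end [ 0.5504 -0.1988  0.1   ] 3.08 from [ 0.552  -0.0882  0.2306] 3.58
-0 17.6 0 -0 255; -0 17.6 0 -0 255; -0 17.6 0 -0 255; -0 17.6 0 -0 255; -0 17.6 0 -0 255
end [ 0.5504 -0.1988  0.012 ] 3.08 from [ 0.5504 -0.1988  0.1   ] 3.08
```

Emit:
drive_tool:
  increments: "-1.7 26.1 -22 0 255; -1.7 26.1 -22.1 0 255; -1.6 26.2 -22.1 0 255; -1.6 26.1 -22 0 255; -1.5 26.1 -22.1 0 255; 0 17.6 0 0 255; 0 17.6 0 0 255; 0 17.6 0 0 255; 0 17.6 0 0 255; 0 17.6 0 0 255; 0 0 5 0 255; 0 0 5 0 255; 0 0 5 0 255"

```text
time: 4.38
position: [0.5506, -0.185, 0.013]
tool_rot: [-1.57, -0.049, 0.046]
ft_force: [0.7, -0.7, 0.0]
grip_width: 0.005
```

```bash
python3 - <<'E'
from h import *
stt(); snap('wrist','w2')
E
```

```text
t 4.38 p [ 0.5506 -0.185   0.013 ] yaw 3.46 F [ 0.7 -0.7  0. ] w 0.5 q [-0.24  0.42  0.62  1.86 -0.3   0.95  0.58]
```

View pics/w2.png

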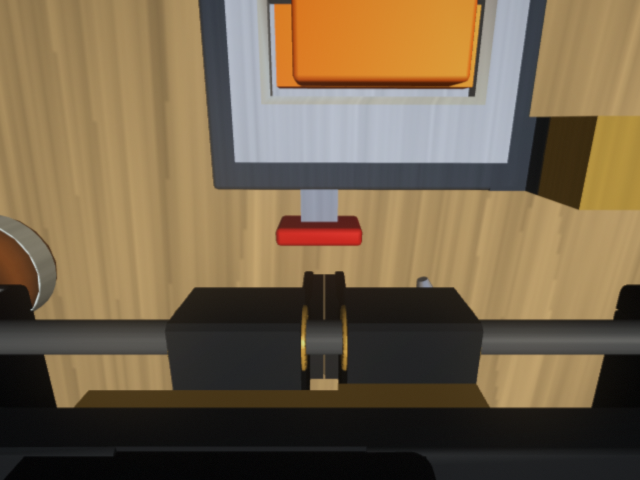

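Fingers (324,290) stand centred behind the red plate (319,235). Pushing.

Emit:
drive_tool:
  increments: "0 0 6 0 255; 0 0 6 0 255; 0 0 6 0 255; 0 0 3 0 255; 0 0 0 0 255"

```text
time: 5.05
position: [0.5489, -0.1678, 0.0125]
tool_rot: [-1.575, -0.047, 0.045]
ft_force: [1.4, -6.1, -2.3]
grip_width: 0.003
```

```bash
python3 - <<'E'
from h import *
stt()
E
```

```text
t 5.05 p [ 0.5489 -0.1678  0.0125] yaw 3.35 F [ 1.4 -6.1 -2.3] w 0.3 q [-0.28  0.41  0.63  1.88 -0.29  0.94  0.54]
```

Emit:
drive_tool:
  increments: "0 0 4 0 255; 0 0 4 0 255; 0 0 0 0 255; 0 0 0 0 255"

```text
time: 5.55
position: [0.5484, -0.1594, 0.0125]
tool_rot: [-1.574, -0.047, 0.045]
ft_force: [1.0, -6.3, -0.9]
grip_width: 0.009
```

```bash
python3 - <<'E'
from h import *
stt(); snap('wrist','w3');snap('scene','s3')
im=L('s3')['img'][:,:,::-1]
cv2.imwrite('pics/s3z.png',cv2.resize(im[190:340,180:380],None,fx=4,fy=4))
E
```

```text
t 5.55 p [ 0.5484 -0.1594  0.0125] yaw 3.35 F [ 1.  -6.3 -0.9] w 0.8 q [-0.29  0.4   0.62  1.89 -0.28  0.94  0.52]
```

View pics/w3.png

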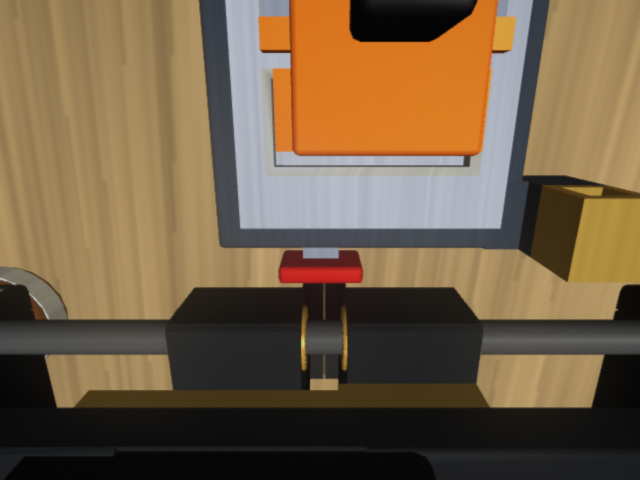

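View pics/s3z.png

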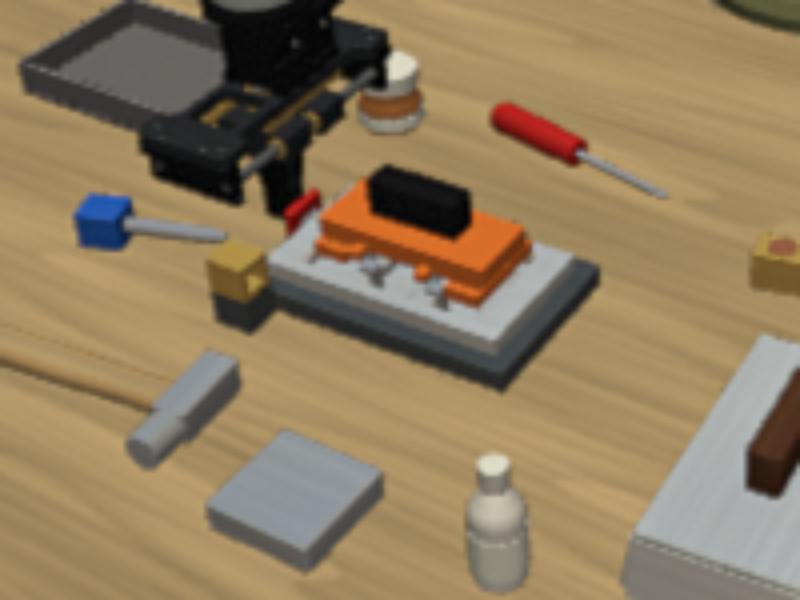

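Latch pushed, and the cartridge has sprung up: body end now at (390,155) in the wrist view. Backing off and going over the rib.

```bash
python3 - <<'E'
from h import *
p,y,s=pose()
b=np.array([*mw(-20,-165),.0125]); c,y2=plan(b,y,2,255)
u=[*mw(-10,-120),.16]; c,y2=plan(u,y,5,0,p=c,y=y2); c,y2=plan([*mw(0,0),.15],y,4,0,p=c,y=y2); plan([*mw(0,0),.066],y,5,0,p=c,y=y2)
E
```

```text
-0.2 -0 -18.3 -0 255; -0.1 -0 -18.2 -0 255
end [ 0.5502 -0.1958  0.0125] 3.35 from [ 0.5484 -0.1593  0.0125] 3.35
2 -29.5 9 -0 0; 2 -29.5 9 -0 0; 2 -29.5 9 -0 0; 2 -29.5 9 -0 0; 2 -29.5 9 -0 0
end [ 0.5576 -0.1503  0.16  ] 3.35 from [ 0.5502 -0.1958  0.0125] 3.35
2.5 2.5 30 -0 0; 2.5 2.5 30 -0 0; 2.6 2.5 30 -0 0; 2.5 2.5 30 -0 0
end [ 0.5606 -0.0299  0.15  ] 3.35 from [ 0.5576 -0.1503  0.16  ] 3.35
-0 16.8 -0 -0 0; -0 16.8 -0 -0 0; -0 16.8 -0 -0 0; -0 16.8 -0 -0 0; -0 16.8 -0 -0 0
end [ 0.5606 -0.0299  0.066 ] 3.35 from [ 0.5606 -0.0299  0.15  ] 3.35
```

Emit:
drive_tool:
  increments: "-0.2 0 -18.3 0 255; -0.1 0 -18.2 0 255; 2 -29.5 9 0 0; 2 -29.5 9 0 0; 2 -29.5 9 0 0; 2 -29.5 9 0 0; 2 -29.5 9 0 0; 2.5 2.5 30 0 0; 2.5 2.5 30 0 0; 2.5 2.5 30 0 0; 2.5 2.5 30 0 0; 0 0 0 0 0"

```text
time: 7.15
position: [0.5601, -0.0244, 0.1494]
tool_rot: [-1.569, -0.05, 0.051]
ft_force: [-0.7, -0.1, 0.2]
grip_width: 0.983
```

```bash
python3 - <<'E'
from h import *
stt(); snap('wrist','w4')
p,y,s=pose(); plan([*mw(0,0),.066],3.35,6,0)
E
```

```text
t 7.15 p [ 0.5601 -0.0244  0.1494] yaw 3.69 F [-0.7 -0.1  0.2] w 85.5 q [-0.54  0.2   0.6   1.79 -0.12  1.19  0.17]
0.1 13.9 -0.5 0 0; 0 14 -0.6 0 0; 0.1 13.9 -0.5 0 0; 0 13.9 -0.5 0 0; 0.1 14 -0.5 0 0; 0 13.9 -0.6 0 0
end [ 0.5606 -0.0299  0.066 ] 3.53 from [ 0.5601 -0.0268  0.1496] 3.53
```

View pics/w4.png

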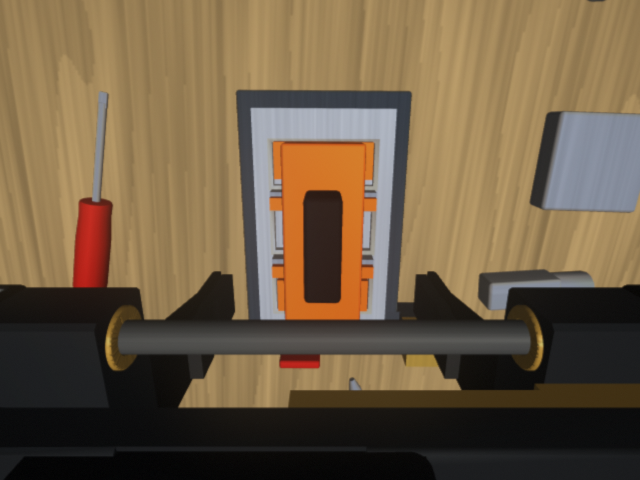

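Emit:
drive_tool:
  increments: "0 14 0 0 0; 0 14 0 0 0; 0 14 0 0 0; 0 14 0 0 0; 0 14 0 0 0; 0 14 0 0 0; 0 0 0 0 0; 0 0 0 0 0; 0 0 0 0 255; 0 0 0 0 255; 0 0 0 0 255; 0 0 0 0 255; 0 0 0 0 255; 0 0 0 0 255; 0 0 0 0 255; 0 0 0 0 255"
  squeeze: 40

```text
time: 9.2
position: [0.5599, -0.027, 0.0658]
tool_rot: [-1.57, -0.047, 0.047]
ft_force: [-0.5, 0.2, 1.3]
grip_width: 0.275
```

```bash
python3 - <<'E'
from h import *
stt()
E
```

```text
t 9.2 p [ 0.5599 -0.027   0.0658] yaw 3.44 F [-0.5  0.2  1.3] w 23.9 q [-0.51  0.29  0.58  1.87 -0.19  1.03  0.22]
```

```bash
python3 - <<'E'
from h import *
p,y,s=pose()
c,y=plan([p[0],p[1],.165],y,6,255); c,y=plan([.45,-.374,.15],1.5,11,255,p=c,y=y); plan([.45,-.374,.06],y,4,255,p=c,y=y)
E
```

```text
0 -16.5 0 -0 255; 0 -16.6 0 -0 255; 0 -16.5 0 -0 255; 0 -16.6 0 -0 255; 0 -16.5 0 -0 255; 0 -16.5 0 -0 255
end [ 0.5599 -0.027   0.165 ] 3.44 from [ 0.5599 -0.027   0.0658] 3.44
-11.9 1.4 -30.9 0.2 255; -11.7 1.3 -30.9 0.2 255; -11.7 1.4 -31 0.2 255; -11.5 1.3 -31 0.2 255; -11.4 1.4 -31.1 0.2 255; -11.4 1.4 -31 0.2 255; -11.2 1.3 -31.2 0.2 255; -11.1 1.4 -31.1 0.2 255; -11 1.3 -31.3 0.2 255; -10.9 1.4 -31.2 0.2 255; -10.8 1.4 -31.3 0.2 255
end [ 0.45  -0.374  0.15 ] 1.24 from [ 0.5599 -0.027   0.165 ] 3.44
0 22.5 0 -0 255; 0 22.5 0 -0 255; 0 22.5 0 -0 255; 0 22.5 0 -0 255
end [ 0.45  -0.374  0.06 ] 1.24 from [ 0.45  -0.374  0.15 ] 1.24
```

Emit:
drive_tool:
  increments: "0 -16.5 0 0 255; 0 -16.6 0 0 255; 0 -16.5 0 0 255; 0 -16.6 0 0 255; 0 -16.5 0 0 255; 0 -16.5 0 0 255; 0 0 0 0 255; 0 0 0 0 255"

```text
time: 10.2
position: [0.5598, -0.027, 0.1645]
tool_rot: [-1.57, -0.047, 0.048]
ft_force: [-0.4, 1.0, -3.2]
grip_width: 0.27
```

```bash
python3 - <<'E'
from h import *
stt(); snap('wrist','w5')
E
```

```text
t 10.2 p [ 0.5598 -0.027   0.1645] yaw 3.45 F [-0.4  1.  -3.2] w 23.5 q [-0.54  0.18  0.61  1.77 -0.11  1.22  0.16]
```

View pics/w5.png

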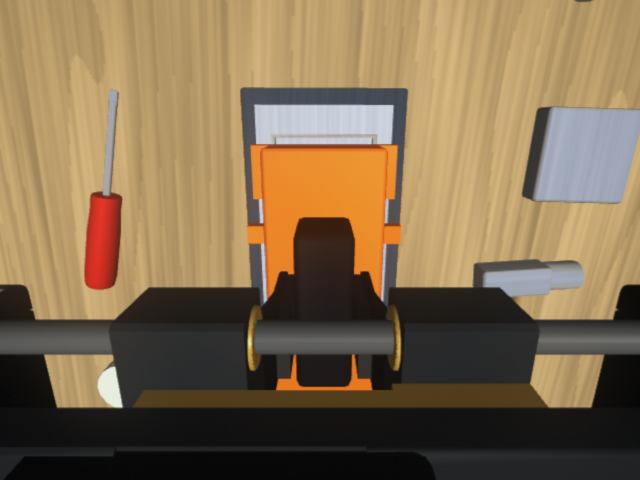

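Cartridge (325,230) is held and off the mould. Carrying it to the tray.

Emit:
drive_tool:
  increments: "-11.9 1.4 -30.9 0.2 255; -11.7 1.3 -30.9 0.2 255; -11.7 1.4 -31 0.2 255; -11.5 1.3 -31 0.2 255; -11.4 1.4 -31.1 0.2 255; -11.4 1.4 -31 0.2 255; -11.2 1.3 -31.2 0.2 255; -11.1 1.4 -31.1 0.2 255; -11 1.3 -31.3 0.2 255; -10.9 1.4 -31.2 0.2 255; -10.8 1.4 -31.3 0.2 255; 0 0 0 0 255; 0 0 0 0 255"

```text
time: 11.88
position: [0.4501, -0.3732, 0.1492]
tool_rot: [-1.569, -0.016, 0.018]
ft_force: [0.1, 0.8, -1.8]
grip_width: 0.274
```

```bash
python3 - <<'E'
from h import *
stt(); snap('wrist','w6'); snap('top','top6')
plan([.4515,-.374,.045],1.5,6,255)
E
```

```text
t 11.88 p [ 0.4501 -0.3732  0.1492] yaw 1.25 F [ 0.1  0.8 -1.8] w 23.8 q [-0.05  0.3   0.83  1.74 -0.23  1.21  0.86]
0.1 17.4 -0.2 -0 255; 0.1 17.4 -0.3 -0 255; 0.1 17.4 -0.2 -0 255; 0.1 17.4 -0.2 -0 255; 0.1 17.5 -0.3 -0 255; 0.1 17.4 -0.2 -0 255
end [ 0.4515 -0.374   0.045 ] 1.35 from [ 0.4508 -0.3726  0.1495] 1.35
```

View pics/w6.png

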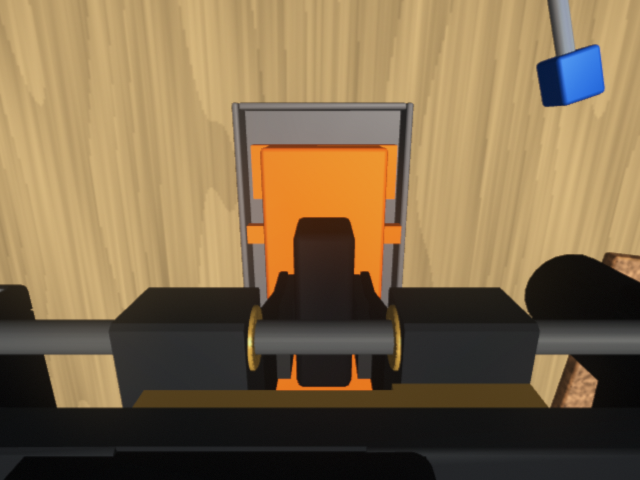

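View pics/top6.png

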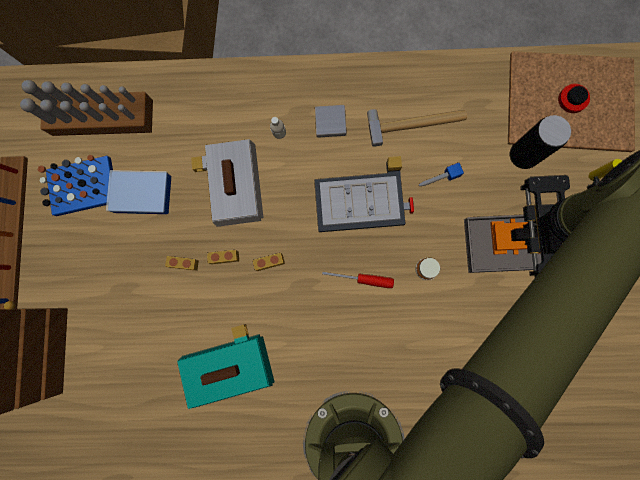

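```bash
python3 - <<'E'
from h import *
d=L('top0'); print(onz(d,523.6,157,0), onz(d,555,130.5,.165))
print(onz(L('top6'),547,182,.2),onz(L('top6'),547,182,.15))
E
```

```text
[ 0.66166289 -0.43702751  0.        ] [ 0.66642742 -0.43814821  0.165     ]
[ 0.54759612 -0.39598838  0.2       ] [ 0.55995829 -0.41904553  0.15      ]
```

Emit:
drive_tool:
  increments: "0.2 17.4 0 0 255; 0.2 17.4 0 0 255; 0.2 17.4 0 0 255; 0.2 17.4 0 0 255; 0 17.4 0 0 255; 0 17.4 0 0 255; 0 4 0 0 255; 0 4 0 0 255; 0 0 0 0 255; 0 0 0 0 255"

```text
time: 13.22
position: [0.4514, -0.3743, 0.0381]
tool_rot: [-1.571, -0.018, 0.016]
ft_force: [0.7, 0.3, -2.4]
grip_width: 0.274
```

```bash
python3 - <<'E'
from h import *
stt(); snap('scene','s7')
im=L('s7')['img'][:,:,::-1]
cv2.imwrite('pics/s7z.png',cv2.resize(im[150:300,150:350],None,fx=4,fy=4))
E
```

```text
t 13.22 p [ 0.4514 -0.3743  0.0381] yaw 1.24 F [ 0.7  0.3 -2.4] w 23.8 q [ 0.02  0.43  0.77  1.83 -0.35  1.01  0.95]
```

View pics/s7z.png

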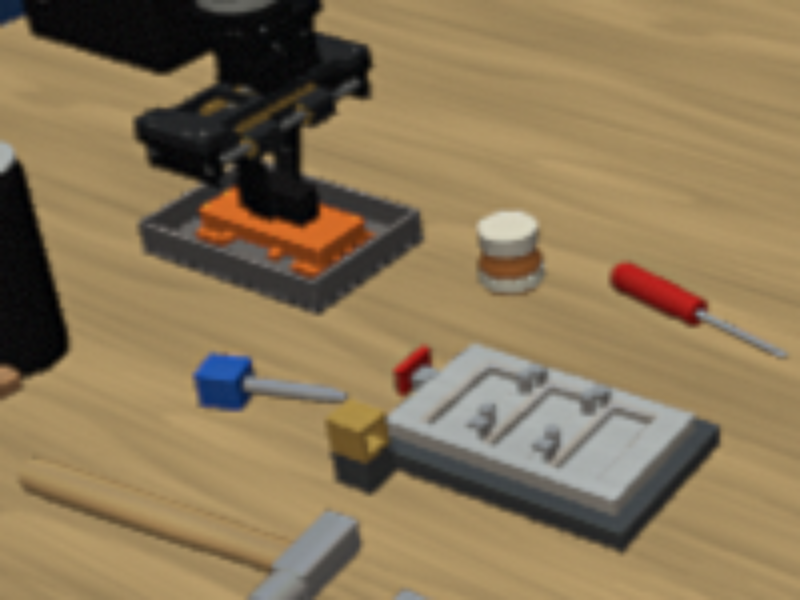

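Emit:
drive_tool:
  increments: "0 1.5 0 0 255; 0 1 0 0 255; 0 0 0 0 255; 0 0 0 0 160; 0 0 0 0 100; 0 0 0 0 0; 0 0 0 0 0; 0 0 0 0 0; 0 -15 0 0 0; 0 -20 0 0 0; 0 -30 0 0 0; 0 -30 0 0 0; 0 -30 0 0 0; 0 -30 0 0 0; 0 0 0 0 0"

```text
time: 15.15
position: [0.4523, -0.3757, 0.1941]
tool_rot: [-1.574, -0.021, 0.012]
ft_force: [0.5, 0.2, -0.1]
grip_width: 0.999
```

```bash
python3 - <<'E'
from h import *
stt(); snap('wrist','w8'); snap('top','top8')
im=L('top8')['img'][:,:,::-1]
cv2.imwrite('pics/t8z.png',cv2.resize(im[130:280,150:350],None,fx=4,fy=4))
E
```

```text
t 15.15 p [ 0.4523 -0.3757  0.1941] yaw 1.22 F [ 0.5  0.2 -0.1] w 86.9 q [-0.07  0.26  0.84  1.68 -0.2   1.29  0.84]
```

View pics/w8.png

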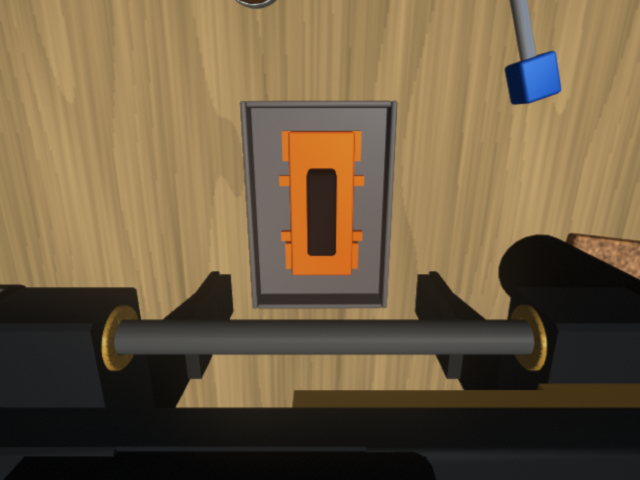

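View pics/t8z.png

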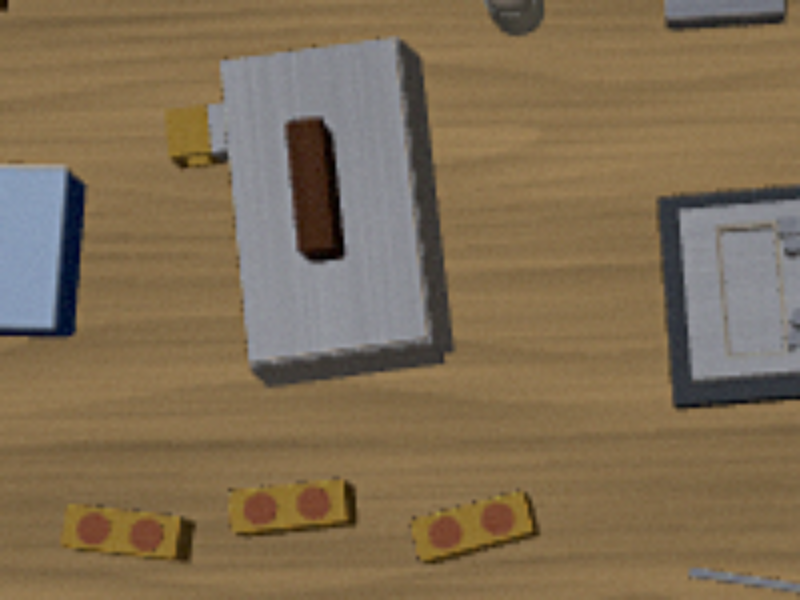

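Cartridge upright at (322,203), central in the tray (320,204). Blocks are unmoved. Now the wrist view over the blocks.

```bash
python3 - <<'E'
from h import *
c,y=plan([.50,-.08,.24],4,8,0); plan([.43,.20,.26],5,8,0,p=c,y=y)
E
```

```text
6.9 -6.1 36.6 -0.3 0; 7.1 -6.2 36.6 -0.3 0; 7.3 -6.1 36.5 -0.3 0; 7.5 -6.2 36.6 -0.3 0; 7.7 -6.1 36.4 -0.3 0; 7.8 -6.2 36.4 -0.3 0; 8.1 -6.1 36.4 -0.3 0; 8.2 -6.2 36.4 -0.3 0
end [ 0.5  -0.08  0.24] 3.64 from [ 0.4511 -0.3741  0.1908] 1.24
-6.5 -2.5 35.5 -0.2 0; -6.4 -2.5 35.5 -0.2 0; -6.3 -2.5 35.5 -0.2 0; -6.1 -2.5 35.6 -0.2 0; -6 -2.5 35.5 -0.2 0; -5.9 -2.5 35.6 -0.2 0; -5.8 -2.5 35.6 -0.2 0; -5.6 -2.5 35.7 -0.2 0
end [0.43 0.2  0.26] 5.24 from [ 0.5  -0.08  0.24] 3.64
```

Emit:
drive_tool:
  increments: "6.9 -6.1 36.6 -0.3 0; 7.1 -6.2 36.6 -0.3 0; 7.3 -6.1 36.5 -0.3 0; 7.5 -6.2 36.6 -0.3 0; 7.7 -6.1 36.4 -0.3 0; 7.8 -6.2 36.4 -0.3 0; 8.1 -6.1 36.4 -0.3 0; 8.2 -6.2 36.4 -0.3 0; -6.5 -2.5 35.5 -0.2 0; -6.4 -2.5 35.5 -0.2 0; -6.3 -2.5 35.5 -0.2 0; -6.1 -2.5 35.6 -0.2 0; -6 -2.5 35.5 -0.2 0; -5.9 -2.5 35.6 -0.2 0; -5.8 -2.5 35.6 -0.2 0; -5.6 -2.5 35.7 -0.2 0; 0 0 0 0 0; 0 0 0 0 0"

```text
time: 17.5
position: [0.4297, 0.1992, 0.2584]
tool_rot: [-1.571, -0.071, 0.072]
ft_force: [-0.1, -0.2, 0.0]
grip_width: 0.998
```

```bash
python3 - <<'E'
from h import *
stt(); snap('wrist','w9')
im=L('w9')['img'][:,:,::-1]
cv2.imwrite('pics/w9z.png',cv2.resize(im[0:300,200:480],None,fx=2,fy=2,interpolation=cv2.INTER_CUBIC))
E
```

```text
t 17.5 p [0.4297 0.1992 0.2584] yaw 5.22 F [-0.1 -0.2  0. ] w 86.9 q [-0.77 -0.08  0.27  1.82  0.02  1.4  -0.42]
```

View pics/w9.png

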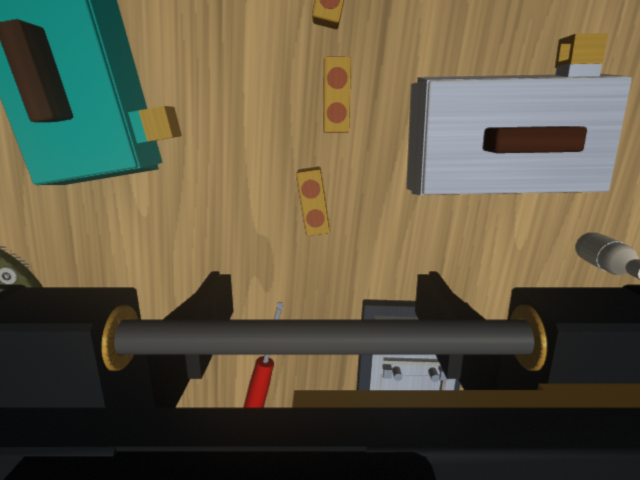

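```bash
cat >> h.py <<'E'
def dots(d,box=None,amin=60):
    im=d['img'];hsv=cv2.cvtColor(im,cv2.COLOR_RGB2HSV)
    m=((hsv[...,0]<13)&(hsv[...,1]>90)&(hsv[...,2]>110)).astype(np.uint8)
    n,l,st,ce=cv2.connectedComponentsWithStats(m)
    out=[]
    for i in range(1,n):
        x,y,w,h,a=st[i]
        if a>=amin and max(w,h)<60 and a>.55*w*h: out.append((ce[i].round(2).tolist(),int(a)))
    return out
E
python3 - <<'E'
from h import *
d=L('w9')
for c,a in dots(d): print(c,a,onz(d,*c,.03).round(4))
d=L('top8')
for c,a in dots(d,amin=20): print(c,a,onz(d,*c,.03).round(4))
E
```

```text
[329.39, 3.15] 130 [0.4197 0.3797 0.03  ]
[336.9, 77.55] 327 [0.433  0.3171 0.03  ]
[336.23, 112.37] 301 [0.4356 0.2851 0.03  ]
[310.32, 188.7] 253 [0.4162 0.2065 0.03  ]
[314.96, 218.01] 235 [0.4237 0.1752 0.03  ]
[259.49, 386.55] 712 [ 0.3735 -0.0462  0.03  ]
[89.22, 156.96] 23 [0.6864 0.633  0.03  ]
[40.34, 168.28] 29 [0.6614 0.7546 0.03  ]
[54.28, 176.78] 36 [0.6387 0.7181 0.03  ]
[82.41, 193.45] 29 [0.5946 0.6453 0.03  ]
[411.36, 203.8] 44 [ 0.5461 -0.1526  0.03  ]
[214.57, 256.78] 46 [0.4312 0.3175 0.03  ]
[228.07, 255.28] 43 [0.434  0.2853 0.03  ]
[273.9, 259.19] 48 [0.4221 0.1761 0.03  ]
[172.8, 261.8] 45 [0.4217 0.4175 0.03  ]
[260.8, 262.67] 49 [0.4146 0.2072 0.03  ]
[186.02, 263.24] 46 [0.4175 0.3857 0.03  ]
[375.16, 279.79] 288 [ 0.3682 -0.0605  0.03  ]
```

```bash
python3 - <<'E'
from h import *
c,y=plan([.4200,.1909,.12],13.5,6,0,p=pose()[0]); plan([.4200,.1909,.012],y,6,0,p=c,y=y)
E
```

```text
-1.8 23.1 -1.2 -1.4 0; -1.8 23.1 -1.1 -1.4 0; -1.8 23.1 -1.1 -1.4 0; -1.8 23.1 -1 -1.4 0; -1.9 23.1 -1 -1.4 0; -1.9 23.1 -0.9 -1.4 0
end [0.42   0.1909 0.12  ] 13.55 from [0.4299 0.1988 0.2586] 5.15
0 18 -0 -0 0; 0 18 -0 -0 0; 0 18 -0 -0 0; 0 18 -0 -0 0; 0 18 -0 -0 0; 0 18 -0 -0 0
end [0.42   0.1909 0.012 ] 13.55 from [0.42   0.1909 0.12  ] 13.55
```

Emit:
drive_tool:
  increments: "-1.8 23.1 -1.2 -1.4 0; -1.8 23.1 -1.1 -1.4 0; -1.8 23.1 -1.1 -1.4 0; -1.8 23.1 -1 -1.4 0; -1.9 23.1 -1 -1.4 0; -1.9 23.1 -0.9 -1.4 0; 0 0 0 0 0; 0 18 0 0 0; 0 18 0 0 0; 0 18 0 0 0; 0 18 0 0 0; 0 18 0 0 0; 0 18 0 0 0; 0 0 0 0 0"

```text
time: 19.3
position: [0.4199, 0.1915, 0.0126]
tool_rot: [-1.564, -0.185, 0.187]
ft_force: [-0.5, -0.6, 0.8]
grip_width: 1.001
```

```bash
python3 - <<'E'
from h import *
stt(); snap('wrist','w10')
E
```

```text
t 19.3 p [0.4199 0.1915 0.0126] yaw 13.56 F [-0.5 -0.6  0.8] w 87.1 q [-0.75  0.15  0.28  2.13 -0.05  0.87 -0.2 ]
```

View pics/w10.png

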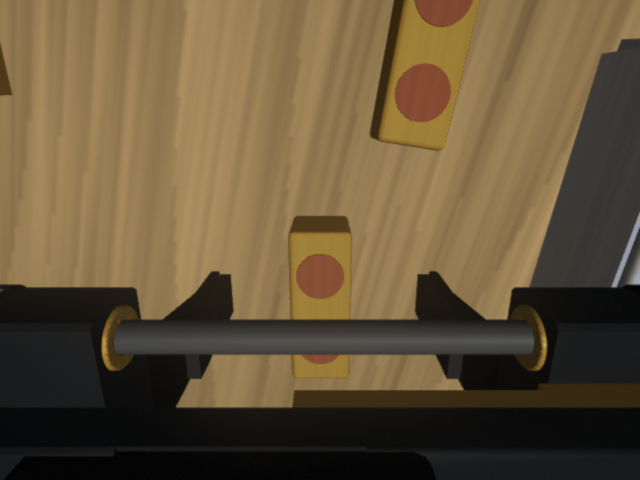

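Emit:
drive_tool:
  increments: "0 0 0 0 255; 0 0 0 0 255; 0 0 0 0 255; 0 0 0 0 255; 0 0 0 0 255; 0 0 0 0 255; 0 0 0 0 255; 0 -10 0 0 255; 0 -20 0 0 255; 0 -30 0 0 255; 0 -30 0 0 255; 0 -30 0 0 255; 0 0 0 0 255"
  squeeze: 40

```text
time: 20.98
position: [0.4217, 0.1931, 0.1353]
tool_rot: [-1.56, -0.191, 0.183]
ft_force: [0.1, 0.1, -2.3]
grip_width: 0.299
```

```bash
python3 - <<'E'
from h import *
stt()
c,y=plan([*mw(0,0),.13],-86.65,12,255)
E
```

```text
t 20.98 p [0.4217 0.1931 0.1353] yaw 13.64 F [ 0.1  0.1 -2.3] w 26.0 q [-0.77 -0.02  0.28  2.02  0.01  1.14 -0.25]
6.9 0.4 -20.8 8.4 255; 9.8 0.5 -19.6 8.4 255; 12.6 0.4 -17.9 8.4 255; 15 0.5 -15.9 8.4 255; 17.3 0.4 -13.5 8.4 255; 19 0.5 -10.8 8.4 255; 20.4 0.4 -8 8.4 255; 21.3 0.4 -4.9 8.4 255; 21.8 0.5 -1.7 8.4 255; 21.9 0.4 1.5 8.4 255; 21.4 0.5 4.6 8.4 255; 20.5 0.4 7.7 8.4 255
end [ 0.5606 -0.03    0.13  ] -87.16 from [0.4217 0.1931 0.1353] 13.64
```

Emit:
drive_tool:
  increments: "6.9 0.4 -20.8 8.4 255; 9.8 0.5 -19.6 8.4 255; 12.6 0.4 -17.9 8.4 255; 15 0.5 -15.9 8.4 255; 17.3 0.4 -13.5 8.4 255; 19 0.5 -10.8 8.4 255; 20.4 0.4 -8 8.4 255; 21.3 0.4 -4.9 8.4 255; 21.8 0.5 -1.7 8.4 255; 21.9 0.4 1.5 8.4 255; 21.4 0.5 4.6 8.4 255; 20.5 0.4 7.7 8.4 255; 0 0 0 0 255; 0 0 0 0 255"

```text
time: 22.72
position: [0.5579, -0.03, 0.1264]
tool_rot: [-1.234, 1.172, -1.17]
ft_force: [0.3, 0.3, -1.1]
grip_width: 0.295
```

```bash
python3 - <<'E'
from h import *
stt(); snap('wrist','w11')
c,y=plan([*mw(0,0),.08],-86.65,4,255)
E
```

```text
t 22.73 p [ 0.5579 -0.03    0.1264] yaw -87.02 F [ 0.3  0.3 -1.1] w 25.7 q [-0.51  0.22  0.59  1.82 -0.13  1.15 -1.4 ]
0.1 11.7 0.6 -0.1 255; 0.1 11.6 0.7 -0.1 255; 0.1 11.7 0.6 -0.1 255; 0 11.6 0.7 -0.1 255
end [ 0.5606 -0.0299  0.08  ] -86.61 from [ 0.558  -0.0297  0.1266] -87.01
```

View pics/w11.png

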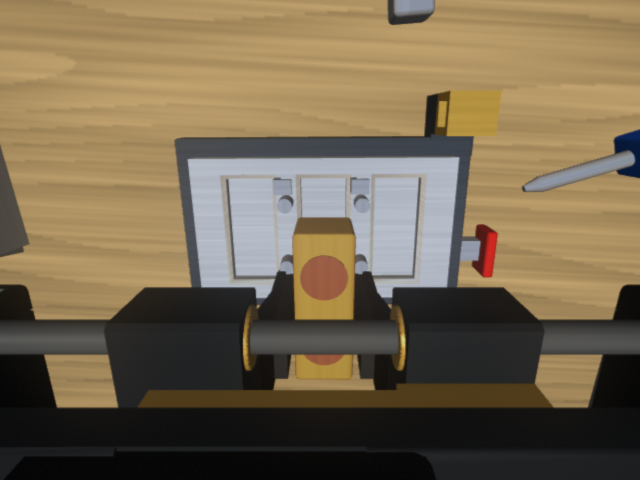

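```bash
cat >> h.py <<'E'
def overlay(f,out,pts3,crop,k=4):
    d=L(f); im=d['img'][:,:,::-1]; x,y,w,h=crop
    z=cv2.resize(im[y:y+h,x:x+w],None,fx=k,fy=k,interpolation=cv2.INTER_CUBIC)
    for P in pts3:
        u,v=proj(d,P)[0]; cv2.drawMarker(z,(int((u-x+.5)*k),int((v-y+.5)*k)),(0,255,0),cv2.MARKER_CROSS,14,1)
    cv2.imwrite('pics/'+out+'.png',z)
def M3(x,y,z): return [*mw(x,y),z/1000]
E
python3 - <<'E'
from h import *
overlay('w11','w11z',[M3(52,92,30),M3(52,-92,30),M3(65,105,18),M3(65,-105,18),M3(38,16,20),M3(38,-16,20),M3(38,68,20),M3(38,-68,20),M3(22,26,44),M3(22,-26,44)],(170,125,330,200),2)
E
```

```text
(no output)
```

View pics/w11z.png

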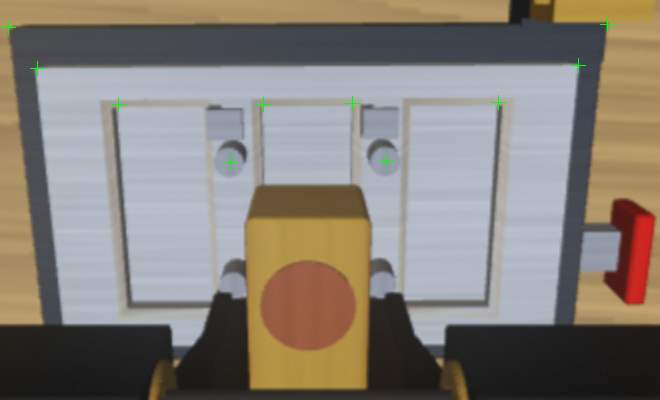

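Emit:
drive_tool:
  increments: "0.1 11.7 0.6 -0.1 255; 0.1 11.6 0.7 -0.1 255; 0.1 11.7 0.6 -0.1 255; 0 11.6 0.7 0 255; 0 10 0 0 255; 0 10 0 0 255; 0 10 0 0 255; 0 0 0 0 255; 0 0 0 0 255"

```text
time: 23.9
position: [0.5617, -0.0311, 0.051]
tool_rot: [-1.234, 1.168, -1.169]
ft_force: [0.3, -0.6, -1.8]
grip_width: 0.295
```

```bash
python3 - <<'E'
from h import *
stt(); snap('wrist','w12'); p,y,s=pose(); c,q=np.cos(MA),np.sin(MA); e=p[:2]-[MX,MY]; print('mould xy',c*e[0]+q*e[1],-q*e[0]+c*e[1])
E
```

```text
t 23.9 p [ 0.5617 -0.0311  0.051 ] yaw -86.87 F [ 0.3 -0.6 -1.8] w 25.7 q [-0.48  0.32  0.57  1.88 -0.2   1.   -1.34]
mould xy 0.0011651237825209663 -0.0012172953680057758
```

View pics/w12.png

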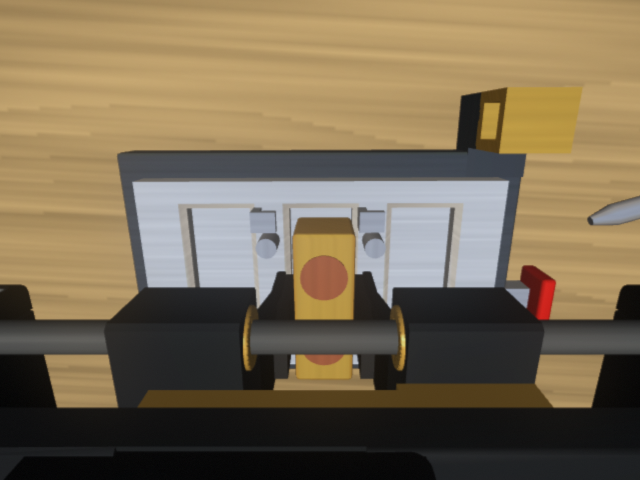

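Emit:
drive_tool:
  increments: "0 5 -0.5 0 255; 0 5 -0.5 0 255; 0 4 0 0 255; 0 3 0 0 255; 0 0 0 0 255; 0 0 0 0 255"

```text
time: 24.7
position: [0.5606, -0.0311, 0.0338]
tool_rot: [-1.234, 1.169, -1.169]
ft_force: [-0.5, -0.2, -1.8]
grip_width: 0.295
```

```bash
python3 - <<'E'
from h import *
stt()
E
```

```text
t 24.7 p [ 0.5606 -0.0311  0.0338] yaw -86.86 F [-0.5 -0.2 -1.8] w 25.6 q [-0.48  0.34  0.56  1.89 -0.22  0.97 -1.33]
```

Emit:
drive_tool:
  increments: "0 1.2 0 0 255; 0 0 0 0 255; 0 0 0 0 150; 0 0 0 0 130; 0 0 0 0 130; 0 0 0 0 130; 0 -10 0 0 130; 0 -20 0 0 130; 0 -30 0 0 100; 0 -40 0 0 0; 0 -40 0 0 0; 0 0 -50 0 0; 0 0 0 0 0; 0 0 0 0 0"

```text
time: 26.45
position: [0.5112, -0.0337, 0.1739]
tool_rot: [-1.232, 1.167, -1.169]
ft_force: [-0.4, 0.5, 0.4]
grip_width: 0.986
```

```bash
python3 - <<'E'
from h import *
stt(); snap('wrist','w13'); snap('top','top13')
for c,a in dots(L('w13')): print(c,a,onz(L('w13'),*c,.05).round(4))
for c,a in dots(L('top13'),amin=20): print(c,a,onz(L('top13'),*c,.03).round(4))
print(mw(0,0))
E
```

```text
t 26.45 p [ 0.5112 -0.0337  0.1739] yaw -86.86 F [-0.4  0.5  0.4] w 85.8 q [-0.56  0.05  0.6   1.88 -0.03  1.22 -1.47]
[324.16, 139.43] 548 [ 0.5773 -0.0302  0.05  ]
[471.07, 182.48] 398 [ 0.5515 -0.1445  0.05  ]
[324.06, 182.59] 507 [ 0.5452 -0.0319  0.05  ]
[634.89, 278.12] 76 [ 0.4803 -0.2928  0.05  ]
[89.43, 156.95] 21 [0.6865 0.6325 0.03  ]
[40.5, 168.37] 30 [0.6612 0.7542 0.03  ]
[54.28, 176.78] 36 [0.6387 0.7181 0.03  ]
[68.25, 185.25] 20 [0.6162 0.6818 0.03  ]
[82.5, 193.5] 30 [0.5944 0.645  0.03  ]
[214.57, 256.78] 46 [0.4312 0.3175 0.03  ]
[227.89, 255.3] 46 [0.434  0.2857 0.03  ]
[172.8, 261.72] 46 [0.4219 0.4175 0.03  ]
[186.11, 263.26] 47 [0.4175 0.3855 0.03  ]
[ 0.5606 -0.0299]
```

View pics/w13.png

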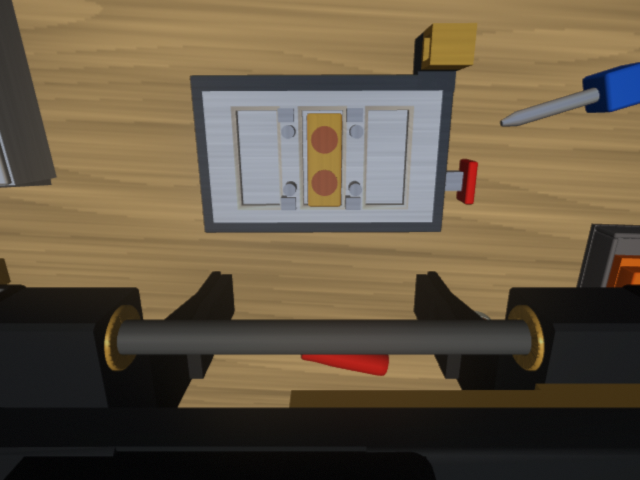

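Block seated in the middle pocket: dots at (324,139) and (324,183), spacing right for z = 50 mm. Next is the second block.

```bash
python3 - <<'E'
from h import *
c,y=plan([.4343,.2500,.14],4.7,12,0); c,y=plan([.4343,.3011,.10],y,3,0,p=c,y=y);plan([.4343,.3011,.012],y,5,0,p=c,y=y)
E
```

```text
-24 2.8 -5.1 -7.6 0; -24.4 2.7 -1.9 -7.6 0; -24.5 2.8 1.3 -7.6 0; -24 2.8 4.5 -7.6 0; -23.3 2.8 7.8 -7.6 0; -22 2.7 10.7 -7.6 0; -20.5 2.8 13.5 -7.6 0; -18.4 2.8 16.1 -7.6 0; -16.2 2.8 18.4 -7.6 0; -13.6 2.7 20.4 -7.6 0; -10.7 2.8 22 -7.6 0; -7.8 2.8 23.3 -7.6 0
end [0.4343 0.25   0.14  ] 4.35 from [ 0.5115 -0.0337  0.1733] -86.85
1.3 13.3 17 -0 0; 1.3 13.4 17 -0 0; 1.3 13.3 16.9 -0 0
end [0.4343 0.3011 0.1   ] 4.35 from [0.4343 0.25   0.14  ] 4.35
-0 17.6 0 -0 0; -0 17.6 0 -0 0; -0 17.6 0 -0 0; -0 17.6 0 -0 0; -0 17.6 0 -0 0
end [0.4343 0.3011 0.012 ] 4.35 from [0.4343 0.3011 0.1   ] 4.35
```

Emit:
drive_tool:
  increments: "-24 2.8 -5.1 -7.6 0; -24.4 2.7 -1.9 -7.6 0; -24.5 2.8 1.3 -7.6 0; -24 2.8 4.5 -7.6 0; -23.3 2.8 7.8 -7.6 0; -22 2.7 10.7 -7.6 0; -20.5 2.8 13.5 -7.6 0; -18.4 2.8 16.1 -7.6 0; -16.2 2.8 18.4 -7.6 0; -13.6 2.7 20.4 -7.6 0; -10.7 2.8 22 -7.6 0; -7.8 2.8 23.3 -7.6 0; 1.3 13.3 17 0 0; 1.3 13.4 17 0 0; 1.3 13.3 16.9 0 0; 0 0 0 0 0; 0 0 0 0 0"

```text
time: 28.68
position: [0.4338, 0.3004, 0.0992]
tool_rot: [-1.571, -0.059, 0.059]
ft_force: [0.1, -0.7, 0.2]
grip_width: 0.996
```

```bash
python3 - <<'E'
from h import *
stt(); snap('wrist','w14'); plan([.4343,.3011,.012],4.7,6,0)
E
```

```text
t 28.68 p [0.4338 0.3004 0.0992] yaw 4.28 F [ 0.1 -0.7  0.2] w 86.7 q [-0.89  0.16  0.26  1.91 -0.05  1.08 -0.54]
0.1 14.6 0.1 -0.1 0; 0 14.6 0.2 -0.1 0; 0.1 14.6 0.1 -0.1 0; 0.1 14.6 0.1 -0.1 0; 0 14.6 0.1 -0.1 0; 0.1 14.6 0.2 -0.1 0
end [0.4343 0.3011 0.012 ] 4.86 from [0.434  0.3003 0.0996] 4.26
```

View pics/w14.png

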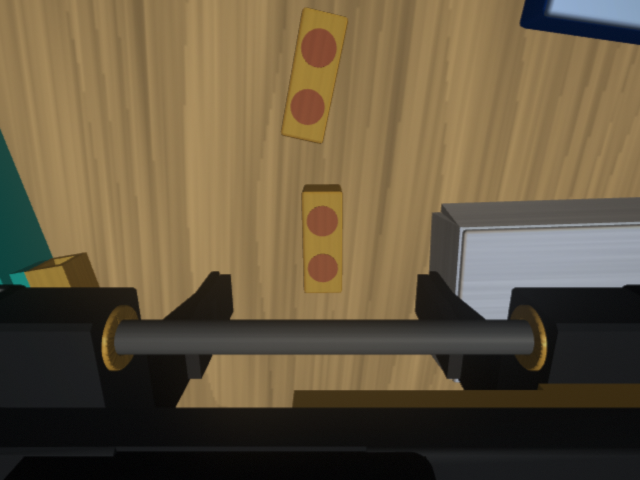

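Emit:
drive_tool:
  increments: "0.1 14.6 0.1 -0.1 0; 0 14.6 0.2 -0.1 0; 0.1 14.6 0.1 -0.1 0; 0.1 14.6 0.1 -0.1 0; 0 14.6 0.1 0 0; 0 14.6 0.2 0 0; 0 0 0 0 100; 0 0 0 0 255; 0 0 0 0 255; 0 0 0 0 255; 0 0 0 0 255; 0 0 0 0 255; 0 0 0 0 255; 0 -10 0 0 255; 0 -20 0 0 255; 0 -30 0 0 255; 0 -30 0 0 255; 0 -30 0 0 255; 0 0 0 0 255; 0 0 0 0 255"

```text
time: 31.22
position: [0.4331, 0.3014, 0.1309]
tool_rot: [-1.57, -0.064, 0.066]
ft_force: [-0.3, -0.1, -2.4]
grip_width: 0.297
```

```bash
sed -i 's/^MX,MY,MA=.*/MX,MY,MA=.5608,-.0306,.058/' h.py; python3 - <<'E'
from h import *
stt()
c,y=plan([*mw(0,52),.13],-86.65,13,255)
E
```

```text
t 31.23 p [0.4331 0.3014 0.1309] yaw 4.74 F [-0.3 -0.1 -2.4] w 25.8 q [-0.9   0.13  0.26  1.88 -0.04  1.14 -0.54]
7.8 0.1 -22.3 7 255; 10.4 0 -21.1 7 255; 13 0.1 -19.7 7 255; 15.2 0.1 -18 7 255; 17.3 0.1 -16 7 255; 19.2 0 -13.8 7 255; 20.7 0.1 -11.4 7 255; 21.9 0.1 -8.7 7 255; 22.8 0 -6 7 255; 23.3 0.1 -3.2 7 255; 23.6 0.1 -0.3 7 255; 23.5 0 2.6 7 255; 22.9 0.1 5.4 7 255
end [0.5578 0.0213 0.13  ] -86.26 from [0.4331 0.3014 0.1309] 4.74
```

Emit:
drive_tool:
  increments: "7.8 0.1 -22.3 7 255; 10.4 0 -21.1 7 255; 13 0.1 -19.7 7 255; 15.2 0.1 -18 7 255; 17.3 0.1 -16 7 255; 19.2 0 -13.8 7 255; 20.7 0.1 -11.4 7 255; 21.9 0.1 -8.7 7 255; 22.8 0 -6 7 255; 23.3 0.1 -3.2 7 255; 23.6 0.1 -0.3 7 255; 23.5 0 2.6 7 255; 22.9 0.1 5.4 7 255; 0 0 0 0.4 255; 0 0 0 0 255; 0 0 0 0 255"

```text
time: 33.22
position: [0.5577, 0.0231, 0.1303]
tool_rot: [-1.238, 1.165, -1.163]
ft_force: [-1.0, 0.4, -2.1]
grip_width: 0.293
```

```bash
python3 - <<'E'
from h import *
stt(); snap('wrist','w15')
c,y=plan([*mw(0,52),.05],-86.65,6,255)
overlay('w15','w15z',[M3(52,92,30),M3(52,-92,30),M3(38,68,20),M3(38,-68,20),M3(38,36,20),M3(-38,68,20),M3(22,26,44),M3(22,-26,44)],(170,105,330,200),2)
E
```

```text
t 33.23 p [0.5577 0.0231 0.1303] yaw -86.5 F [-1.   0.4 -2.1] w 25.5 q [-0.63  0.21  0.61  1.82 -0.13  1.15 -1.48]
0.3 13.4 -0 0 255; 0.3 13.4 -0.1 0 255; 0.2 13.4 -0 0 255; 0.3 13.4 -0 0 255; 0.3 13.5 -0.1 0 255; 0.3 13.4 -0 0 255
end [0.5578 0.0213 0.05  ] -86.51 from [0.5579 0.023  0.1305] -86.51
```

View pics/w15z.png

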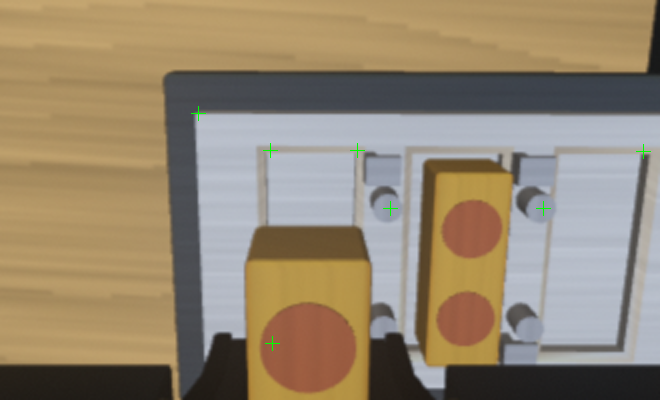

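Emit:
drive_tool:
  increments: "0.2 13.4 0 0 255; 0.2 13.4 0 0 255; 0.2 13.4 0 0 255; 0.2 13.4 0 0 255; 0.2 13.5 0 0 255; 0.2 12 0 0 255; 0 0 0 0 255; 0 0 0 0 255"

```text
time: 34.28
position: [0.5588, 0.0205, 0.052]
tool_rot: [-1.236, 1.166, -1.166]
ft_force: [-0.2, 0.9, -0.9]
grip_width: 0.297
```

```bash
python3 - <<'E'
from h import *
stt(); snap('wrist','w16')
plan([.5578,.0218,.0345],-86.65,4,255)
E
```

```text
t 34.27 p [0.5588 0.0205 0.052 ] yaw -86.66 F [-0.2  0.9 -0.9] w 25.8 q [-0.6   0.31  0.59  1.89 -0.2   1.   -1.43]
-0.3 4.4 -0.3 -0 255; -0.3 4.5 -0.2 -0 255; -0.4 4.4 -0.3 -0 255; -0.3 4.4 -0.3 -0 255
end [0.5578 0.0218 0.0345] -86.66 from [0.559  0.0206 0.0522] -86.66
```

View pics/w16.png

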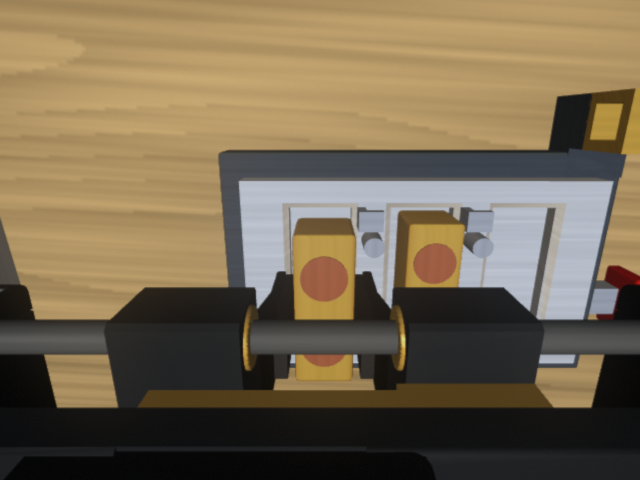

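Emit:
drive_tool:
  increments: "-0.3 4.4 -0.3 0 255; -0.3 4.5 -0.2 0 255; -0.4 4.4 -0.3 0 255; -0.3 4.4 -0.3 0 255; 0 1.2 0 0 255; 0 0 0 0 255; 0 0 0 0 255"

```text
time: 35.2
position: [0.5574, 0.0217, 0.0329]
tool_rot: [-1.236, 1.166, -1.166]
ft_force: [-0.0, -0.1, -1.5]
grip_width: 0.294
```

```bash
python3 - <<'E'
from h import *
stt()
E
```

```text
t 35.2 p [0.5574 0.0217 0.0329] yaw -86.66 F [-0.  -0.1 -1.5] w 25.5 q [-0.59  0.34  0.58  1.9  -0.22  0.97 -1.42]
```

Emit:
drive_tool:
  increments: "0 0.6 0 0 255; 0 0 0 0 170; 0 0 0 0 145; 0 0 0 0 145; 0 0 0 0 145; 0 -10 0 0 145; 0 -20 0 0 145; 0 -30 0 0 100; 0 -40 0 0 0; 0 -40 0 0 0; 0 0 -50 0 0; 0 0 0 0 0; 0 0 0 0 0"

```text
time: 36.83
position: [0.508, 0.019, 0.1735]
tool_rot: [-1.233, 1.165, -1.166]
ft_force: [-0.1, -0.0, 0.3]
grip_width: 0.972
```

```bash
python3 - <<'E'
from h import *
stt(); snap('wrist','w17'); snap('top','top17')
for c,a in dots(L('w17')): print(c,a,onz(L('w17'),*c,.05).round(4))
for c,a in dots(L('top17'),amin=30): print(c,a,onz(L('top17'),*c,.03).round(4))
c,y=plan([.4210,.3500,.14],-7.4,14,0)
E
```

```text
t 36.83 p [0.508  0.019  0.1735] yaw -86.66 F [-0.1 -0.   0.3] w 84.6 q [-0.69  0.04  0.62  1.89 -0.03  1.22 -1.57]
[324.14, 139.7] 550 [0.5739 0.0228 0.05  ]
[396.15, 139.21] 553 [ 0.5774 -0.0305  0.05  ]
[535.44, 182.76] 400 [ 0.5514 -0.1407  0.05  ]
[324.15, 182.85] 500 [0.5418 0.0209 0.05  ]
[393.58, 182.4] 507 [ 0.5453 -0.0322  0.05  ]
[54.3, 176.86] 37 [0.6385 0.718  0.03  ]
[82.55, 193.58] 31 [0.5942 0.6449 0.03  ]
[411.28, 203.74] 43 [ 0.5463 -0.1525  0.03  ]
[172.83, 261.72] 46 [0.4219 0.4175 0.03  ]
[186.12, 263.22] 49 [0.4176 0.3855 0.03  ]
[390.35, 281.85] 48 [ 0.3627 -0.0955  0.03  ]
-24 2.4 -4.8 -5.7 0; -24.3 2.3 -2.5 -5.7 0; -24.5 2.4 -0 -5.7 0; -24.3 2.3 2.4 -5.7 0; -24 2.4 4.8 -5.7 0; -23.4 2.3 7.2 -5.7 0; -22.5 2.4 9.4 -5.7 0; -21.5 2.3 11.7 -5.7 0; -20.2 2.4 13.7 -5.7 0; -18.8 2.3 15.7 -5.7 0; -17.1 2.4 17.5 -5.7 0; -15.3 2.3 19 -5.7 0; -13.4 2.4 20.6 -5.7 0; -11.2 2.3 21.7 -5.7 0
end [0.421 0.35  0.14 ] -6.86 from [0.5083 0.0189 0.1729] -86.66
```

View pics/w17.png

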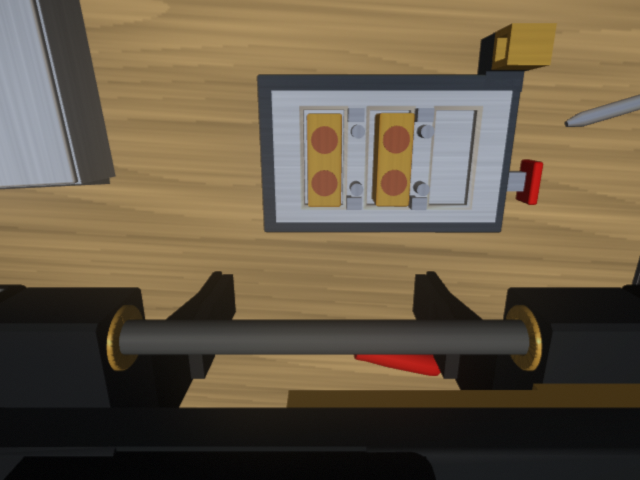

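Second block seated, dots (324,140) and (324,183). Block a is unmoved at about (0.421, 0.401). Going to it.

Emit:
drive_tool:
  increments: "-24 2.4 -4.8 -5.7 0; -24.3 2.3 -2.5 -5.7 0; -24.5 2.4 0 -5.7 0; -24.3 2.3 2.4 -5.7 0; -24 2.4 4.8 -5.7 0; -23.4 2.3 7.2 -5.7 0; -22.5 2.4 9.4 -5.7 0; -21.5 2.3 11.7 -5.7 0; -20.2 2.4 13.7 -5.7 0; -18.8 2.3 15.7 -5.7 0; -17.1 2.4 17.5 -5.7 0; -15.3 2.3 19 -5.7 0; -13.4 2.4 20.6 -5.7 0; -11.2 2.3 21.7 -5.7 0; 0 0 0 0 0; 0 0 0 0 0"

```text
time: 38.92
position: [0.4208, 0.3489, 0.139]
tool_rot: [-1.57, 0.096, -0.096]
ft_force: [-0.4, 0.3, 0.0]
grip_width: 0.996
```

```bash
python3 - <<'E'
from h import *
stt(); d=snap('wrist','w18')
q=[onz(d,*c,.03) for c,a in dots(d,amin=200)]
for (c,a),k in zip(dots(d,amin=200),q): print(c,a,k.round(4))
E
```

```text
t 38.92 p [0.4208 0.3489 0.139 ] yaw -7.01 F [-0.4  0.3  0. ] w 86.6 q [-1.    0.16  0.28  1.83 -0.05  1.16 -0.82]
[313.68, 135.84] 617 [0.4235 0.4168 0.03  ]
[313.39, 181.54] 550 [0.4191 0.3849 0.03  ]
```

View pics/w18.png

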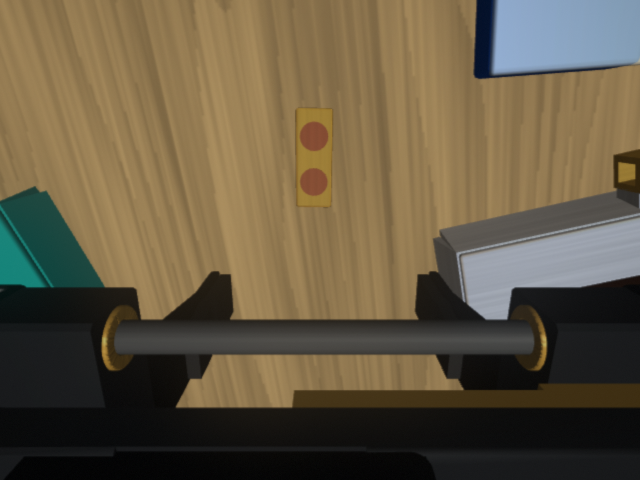

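```bash
python3 - <<'E'
from h import *
c,y=plan([.4213,.4008,.10],-7.9,3,0); plan([.4213,.4008,.012],y,5,0,p=c,y=y)
E
```

```text
-2 13.1 17.3 0.3 0; -2.1 13 17.2 0.3 0; -2.2 13.1 17.2 0.3 0
end [0.4213 0.4008 0.1   ] -7.93 from [0.421  0.3487 0.1392] -7.03
-0 17.6 0 -0 0; -0 17.6 0 -0 0; -0 17.6 0 -0 0; -0 17.6 0 -0 0; -0 17.6 0 -0 0
end [0.4213 0.4008 0.012 ] -7.93 from [0.4213 0.4008 0.1   ] -7.93
```

Emit:
drive_tool:
  increments: "-2 13.1 17.2 0.3 0; -2.1 13 16.9 0.3 0; -2.2 13.1 16.9 0.3 0; 0 17.6 0 0 0; 0 17.6 0 0 0; 0 17.6 0 0 0; 0 17.6 0 0 0; 0 17.4 0 0 0; 0 0 0 0 100; 0 0 0 0 255; 0 0 0 0 255; 0 0 0 0 255; 0 0 0 0 255; 0 0 0 0 255; 0 0 0 0 255; 0 0 0 0 255"

```text
time: 40.98
position: [0.4201, 0.4014, 0.0123]
tool_rot: [-1.568, 0.106, -0.106]
ft_force: [-0.0, 0.5, 0.5]
grip_width: 0.294
```

```bash
python3 - <<'E'
from h import *
stt()
E
```

```text
t 40.98 p [0.4201 0.4014 0.0123] yaw -7.76 F [-0.   0.5  0.5] w 25.5 q [-1.01  0.37  0.24  1.85 -0.11  0.93 -0.86]
```

```bash
sed -i 's/^MX,MY,MA=.*/MX,MY,MA=.5606,-.0302,.058/' h.py; python3 - <<'E'
from h import *
c,y=plan([*mw(0,-52),.13],-86.65,17,255,p=[.4205,.4012,.1323],y=-7.8)
E
```

```text
12.2 0.1 -27 4.6 255; 14.3 0.2 -26 4.6 255; 16.4 0.1 -24.7 4.6 255; 18.3 0.1 -23.3 4.6 255; 20.1 0.2 -21.8 4.6 255; 21.8 0.1 -20.1 4.6 255; 23.3 0.1 -18.3 4.6 255; 24.7 0.2 -16.4 4.6 255; 26 0.1 -14.3 4.6 255; 27 0.2 -12.2 4.6 255; 27.9 0.1 -10 4.6 255; 28.7 0.1 -7.8 4.6 255; 29.1 0.2 -5.4 4.6 255; 29.5 0.1 -3 4.6 255; 29.7 0.1 -0.7 4.6 255; 29.6 0.2 1.7 4.6 255; 29.3 0.1 4.1 4.6 255
end [ 0.5636 -0.0821  0.13  ] -86.0 from [0.4205 0.4012 0.1323] -7.8
```

Emit:
drive_tool:
  increments: "0 -10 0 0 255; 0 -20 0 0 255; 0 -30 0 0 255; 0 -30 0 0 255; 0 -30 0 0 255; 0 0 0 0 255"

```text
time: 41.72
position: [0.4216, 0.4027, 0.1354]
tool_rot: [-1.563, 0.104, -0.109]
ft_force: [-0.0, 0.1, -2.0]
grip_width: 0.299
```

Emit:
drive_tool:
  increments: "12.2 0.1 -27 4.6 255; 14.3 0.2 -26 4.6 255; 16.4 0.1 -24.7 4.6 255; 18.3 0.1 -23.3 4.6 255; 20.1 0.2 -21.8 4.6 255; 21.8 0.1 -20.1 4.6 255; 23.3 0.1 -18.3 4.6 255; 24.7 0.2 -16.4 4.6 255; 26 0.1 -14.3 4.6 255; 27 0.2 -12.2 4.6 255; 27.9 0.1 -10 4.6 255; 28.7 0.1 -7.8 4.6 255; 29.1 0.2 -5.4 4.6 255; 29.5 0.1 -3 4.6 255; 29.7 0.1 -0.7 4.6 255; 29.6 0.2 1.7 4.6 255; 29.3 0.1 4.1 4.6 255; 0 0 0 0.6 255; 0 0 0 0 255; 0 0 0 0 255"

```text
time: 44.22
position: [0.5635, -0.0806, 0.1298]
tool_rot: [-1.237, 1.164, -1.163]
ft_force: [0.1, 0.1, -1.1]
grip_width: 0.3
```

```bash
python3 - <<'E'
from h import *
stt(); snap('wrist','w19')
c,y=plan([*mw(0,-52),.052],-86.65,6,255)
overlay('w19','w19z',[M3(52,92,30),M3(52,-92,30),M3(38,68,20),M3(38,-68,20),M3(38,-36,20),M3(22,26,44),M3(22,-26,44),M3(80,-105,40)],(170,65,330,250),2)
E
```

```text
t 44.23 p [ 0.5635 -0.0806  0.1298] yaw -86.46 F [ 0.1  0.1 -1.1] w 26.1 q [-0.53  0.26  0.73  1.8  -0.19  1.16 -1.26]
0.3 13 -0 0 255; 0.2 13 -0 0 255; 0.3 12.9 -0 0 255; 0.2 13 -0 0 255; 0.3 13 -0 0 255; 0.2 13 -0 0 255
end [ 0.5637 -0.0821  0.052 ] -86.45 from [ 0.5636 -0.0806  0.1299] -86.45
```

View pics/w19z.png

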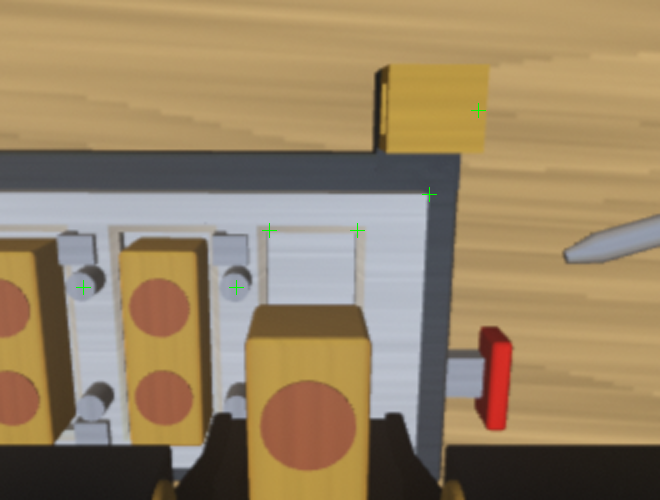

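Emit:
drive_tool:
  increments: "0.2 13 0 0.2 255; 0.2 13 0 0 255; 0.2 12.9 0 0 255; 0.2 13 0 0 255; 0.2 13 0 0 255; 0.2 13 0 0 255; 0 0 0 0 255; 0 0 0 0 255; 0 0 0 0 255"

```text
time: 45.4
position: [0.5642, -0.0831, 0.0527]
tool_rot: [-1.234, 1.167, -1.168]
ft_force: [-0.3, -0.3, -1.2]
grip_width: 0.293
```

```bash
python3 - <<'E'
from h import *
stt(); snap('wrist','w20')
plan([*mw(0,-52),.0325],-86.65,5,255)
E
```

```text
t 45.4 p [ 0.5642 -0.0831  0.0527] yaw -86.76 F [-0.3 -0.3 -1.2] w 25.5 q [-0.49  0.35  0.7   1.86 -0.27  1.02 -1.2 ]
-0.2 4 -0.1 -0 255; -0.2 4.1 -0.1 -0 255; -0.2 4 -0.1 -0 255; -0.2 4 -0.1 -0 255; -0.2 4.1 -0.1 -0 255
end [ 0.5636 -0.0821  0.0325] -86.76 from [ 0.5641 -0.0831  0.0527] -86.76
```

View pics/w20.png

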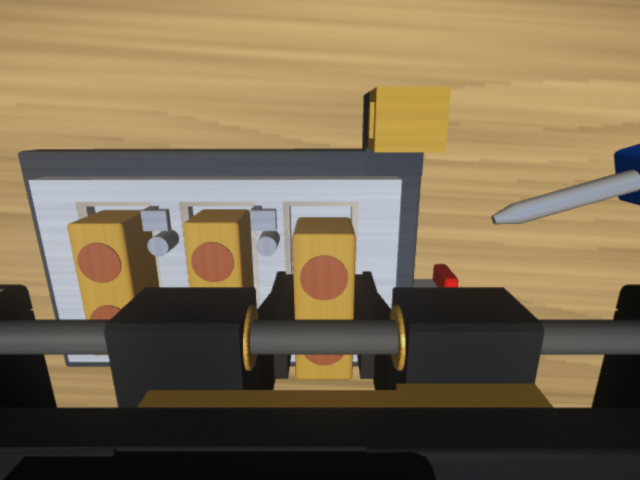

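Emit:
drive_tool:
  increments: "-0.2 4 -0.1 0 255; -0.3 4.1 -0.1 0 255; -0.3 4 -0.1 0 255; -0.2 4 -0.1 0 255; -0.2 4 -0.1 0 255; 0 0 0 0 255; 0 0.6 0 0 255; 0 0 0 0 170; 0 0 0 0 145; 0 0 0 0 145; 0 0 0 0 145; 0 -10 0 0 145; 0 -20 0 0 145; 0 -30 0 0 100; 0 -40 0 0 0; 0 -40 0 0 0; 0 0 -50 0 0; 0 0 0 0 0; 0 0 0 0 0"

```text
time: 47.82
position: [0.5139, -0.0845, 0.1727]
tool_rot: [-1.233, 1.166, -1.168]
ft_force: [-0.1, -0.6, 0.5]
grip_width: 0.975
```

```bash
python3 - <<'E'
from h import *
stt(); snap('wrist','w21'); snap('top','top21')
for c,a in dots(L('w21'),amin=200): print(c,a,onz(L('w21'),*c,.05).round(4))
for i in(-52,0,52): print(mw(0,i).round(4))
im=L('top21')['img'][:,:,::-1]
cv2.imwrite('pics/t21z.png',cv2.resize(im[130:280,150:350],None,fx=4,fy=4))
E
```

```text
t 47.83 p [ 0.5139 -0.0845  0.1727] yaw -86.76 F [-0.1 -0.6  0.5] w 84.8 q [-0.6   0.08  0.76  1.86 -0.06  1.22 -1.34]
[183.08, 139.72] 559 [0.5739 0.0233 0.05  ]
[255.1, 139.15] 556 [ 0.5773 -0.0299  0.05  ]
[324.25, 139.7] 552 [ 0.5799 -0.081   0.05  ]
[409.92, 182.63] 404 [ 0.5517 -0.1482  0.05  ]
[187.55, 183.02] 508 [0.5418 0.0214 0.05  ]
[257.11, 182.46] 502 [ 0.5452 -0.0317  0.05  ]
[324.12, 182.84] 501 [ 0.5479 -0.0828  0.05  ]
[ 0.5636 -0.0821]
[ 0.5606 -0.0302]
[0.5576 0.0217]
```

View pics/w21.png

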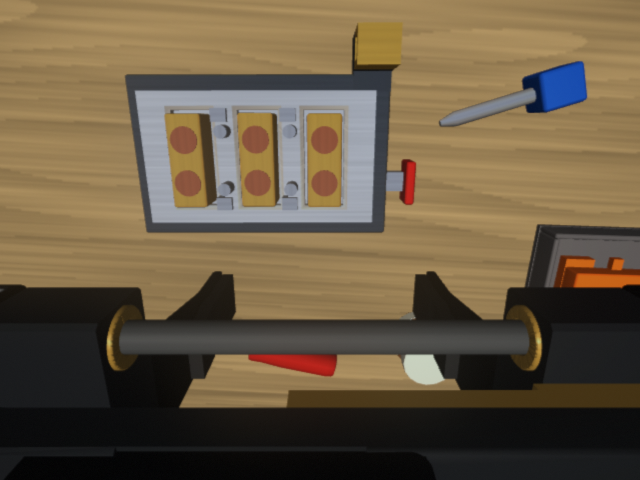

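View pics/top21.png

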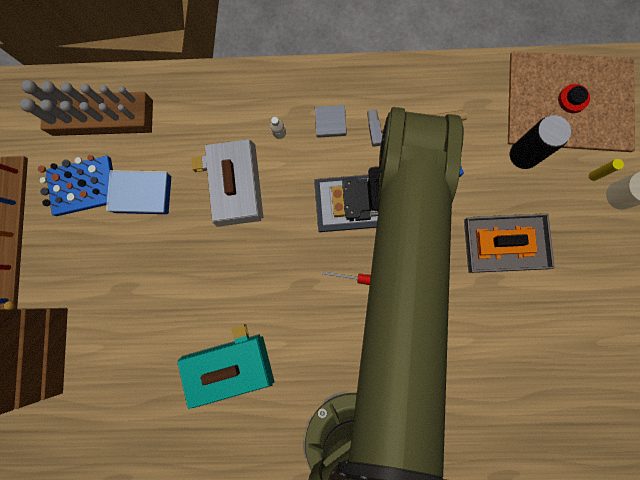

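All three blocks seated within about 1 mm, and the pin is unmoved. Next the cover.

```bash
python3 - <<'E'
from h import *
c,y=plan([.67,.284,.24],96.3,19,0)
E
```

```text
-18.9 -3.6 9.3 -9.6 0; -17.1 -3.6 12.3 -9.6 0; -14.8 -3.5 15 -9.6 0; -12.1 -3.6 17.2 -9.6 0; -9 -3.6 19 -9.6 0; -5.7 -3.6 20.3 -9.6 0; -2.3 -3.5 21 -9.6 0; 1.2 -3.6 21 -9.6 0; 4.7 -3.6 20.5 -9.6 0; 8.1 -3.6 19.4 -9.6 0; 11.2 -3.5 17.9 -9.6 0; 14.1 -3.6 15.7 -9.6 0; 16.4 -3.6 13.1 -9.6 0; 18.4 -3.6 10.2 -9.6 0; 19.9 -3.5 7 -9.6 0; 20.8 -3.6 3.6 -9.6 0; 21 -3.6 0.1 -9.6 0; 20.8 -3.6 -3.4 -9.6 0; 19.9 -3.6 -6.9 -9.6 0
end [0.67  0.284 0.24 ] 95.66 from [ 0.5142 -0.0845  0.172 ] -86.74
```

Emit:
drive_tool:
  increments: "-18.9 -3.6 9.3 -9.6 0; -17.1 -3.6 12.3 -9.6 0; -14.8 -3.5 15 -9.6 0; -12.1 -3.6 17.2 -9.6 0; -9 -3.6 19 -9.6 0; -5.7 -3.6 20.3 -9.6 0; -2.3 -3.5 21 -9.6 0; 1.2 -3.6 21 -9.6 0; 4.7 -3.6 20.5 -9.6 0; 8.1 -3.6 19.4 -9.6 0; 11.2 -3.5 17.9 -9.6 0; 14.1 -3.6 15.7 -9.6 0; 16.4 -3.6 13.1 -9.6 0; 18.4 -3.6 10.2 -9.6 0; 19.9 -3.5 7 -9.6 0; 20.8 -3.6 3.6 -9.6 0; 21 -3.6 0.1 -9.6 0; 20.8 -3.6 -3.4 -9.6 0; 19.9 -3.6 -6.9 -9.6 0; 0 0 0 0 0"

```text
time: 50.42
position: [0.6693, 0.2862, 0.2379]
tool_rot: [-1.159, -1.282, 1.283]
ft_force: [0.2, 0.1, -0.8]
grip_width: 1.005
```

```bash
python3 - <<'E'
from h import *
stt(); snap('wrist','w22'); 
im=L('w22')['img'][:,:,::-1]
cv2.imwrite('pics/w22z.png',cv2.resize(im[70:290,170:490],None,fx=2.5,fy=2.5,interpolation=cv2.INTER_CUBIC))
E
```

```text
t 50.42 p [0.6693 0.2862 0.2379] yaw 95.73 F [ 0.2  0.1 -0.8] w 87.4 q [-0.58  0.49  0.22  1.2  -0.1   1.46  1.29]
```

View pics/w22.png

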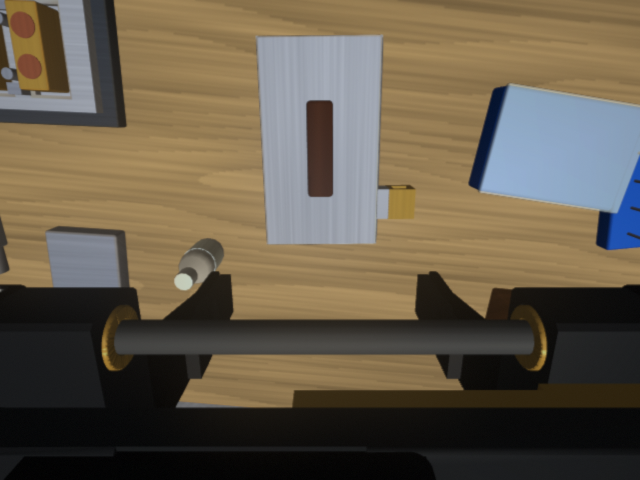

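View pics/w22z.png

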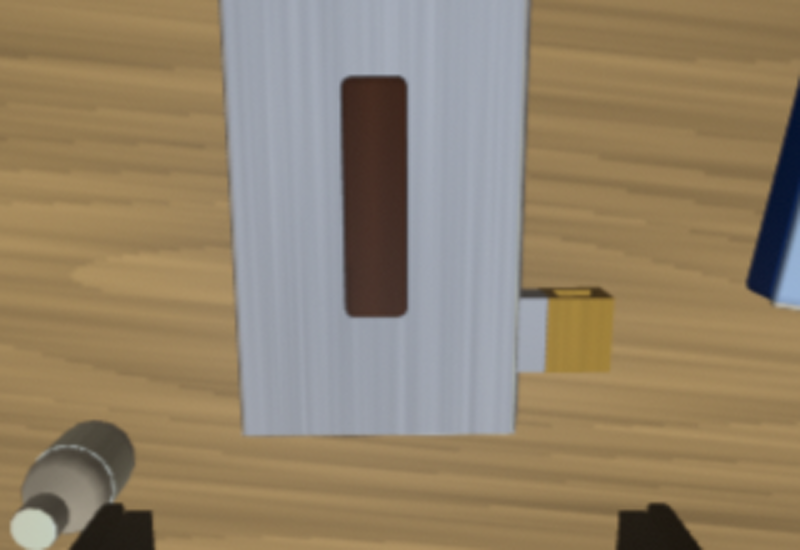

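```bash
python3 - <<'E'
from h import *
d=L('w22')
H=[((x+.5)/2.5-.5+170,(y+.5)/2.5-.5+70) for x,y in [(341,76),(407,76),(407,317),(346,317)]]
h=np.array([onz(d,*p,.078) for p in H]); print(h.round(4), h.mean(0), np.linalg.norm(h[0]-h[1]),np.linalg.norm(h[1]-h[2]))
v=(h[2]+h[3]-h[0]-h[1]); print('y axis neg dir yaw',np.degrees(np.arctan2(-v[1],-v[0])))
c=np.array([onz(d,*p,.046) for p in [(258.5,37),(382,36.5),(376,244),(268,244)]]); print(c.round(4),c.mean(0),np.linalg.norm(c[0]-c[1]),np.linalg.norm(c[2]-c[3]),np.linalg.norm(c[1]-c[2]))
for a,b in((c[1],c[2]),(c[0],c[3])): v=a-b; print(np.degrees(np.arctan2(v[1],v[0])))
E
```

```text
[[0.5788 0.2627 0.078 ]
 [0.5766 0.284  0.078 ]
 [0.6557 0.2925 0.078 ]
 [0.6578 0.2713 0.078 ]] [0.61723162 0.27764129 0.078     ] 0.02144546864518919 0.07948308067209948
y axis neg dir yaw -173.81575240283016
[[0.5307 0.2162 0.046 ]
 [0.5198 0.3211 0.046 ]
 [0.7053 0.3421 0.046 ]
 [0.7161 0.2351 0.046 ]] [0.61797114 0.2786363  0.046     ] 0.10547206876934838 0.10748530056683733 0.1866459159899336
-173.5568507632899
-174.17493388841604
```

```bash
python3 - <<'E'
from h import *
c,y=plan([.6176,.278,.13],96.2,5,0); plan([.6176,.278,.052],y,5,0,p=c,y=y)
E
```

```text
-0.3 21.6 10.4 -0.1 0; -0.2 21.6 10.4 -0.1 0; -0.2 21.6 10.4 -0.1 0; -0.2 21.6 10.5 -0.1 0; -0.2 21.6 10.4 -0.1 0
end [0.6176 0.278  0.13  ] 96.05 from [0.6693 0.2843 0.238 ] 95.55
-0 15.6 -0 -0 0; -0 15.6 -0 -0 0; -0 15.6 -0 -0 0; -0 15.6 -0 -0 0; -0 15.6 -0 -0 0
end [0.6176 0.278  0.052 ] 96.05 from [0.6176 0.278  0.13  ] 96.05
```

Emit:
drive_tool:
  increments: "-0.3 21.6 10.4 -0.1 0; -0.2 21.6 10.5 -0.1 0; -0.2 21.6 10.5 -0.1 0; -0.2 21.6 10.5 -0.1 0; -0.2 21.6 10.5 -0.1 0; 0 15.6 0 0 0; 0 15.6 0 0 0; 0 15.6 0 0 0; 0 15.6 0 0 0; 0 15.6 0 0 0; 0 1 0 0 0; 0 0 0 0 0"

```text
time: 51.98
position: [0.6174, 0.2775, 0.0526]
tool_rot: [-1.157, -1.288, 1.287]
ft_force: [-0.0, -0.1, 1.1]
grip_width: 1.001
```

```bash
python3 - <<'E'
from h import *
stt(); snap('wrist','w23'); 
E
```

```text
t 51.98 p [0.6174 0.2775 0.0526] yaw 96.14 F [-0.  -0.1  1.1] w 87.1 q [-0.61  0.5   0.19  1.57 -0.1   1.08  1.29]
```

View pics/w23.png

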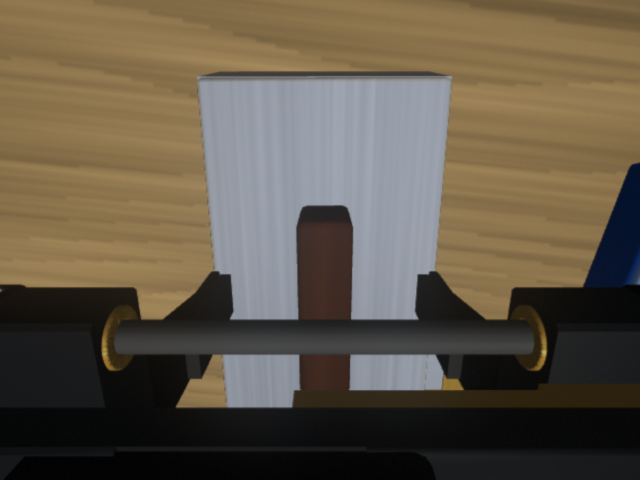

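Handle (325,300) is centred between the fingers (325). Gripping and lifting.

Emit:
drive_tool:
  increments: "0 0 0 0 255; 0 0 0 0 255; 0 0 0 0 255; 0 0 0 0 255; 0 0 0 0 255; 0 0 0 0 255; 0 0 0 0 255; 0 0 0 0 255"
  squeeze: 55

```text
time: 53.02
position: [0.6171, 0.2775, 0.0524]
tool_rot: [-1.157, -1.288, 1.288]
ft_force: [-0.2, 0.1, -0.2]
grip_width: 0.247
```

Emit:
drive_tool:
  increments: "0 -10 0 0 255; 0 -20 0 0 255; 0 -25 0 0 255; 0 -25 0 0 255; 0 -20 0 0 255; 0 0 0 0 255; 0 0 0 0 255"

```text
time: 53.9
position: [0.6164, 0.2771, 0.1515]
tool_rot: [-1.156, -1.286, 1.289]
ft_force: [-0.4, -0.5, -5.2]
grip_width: 0.248
```

```bash
python3 - <<'E'
from h import *
stt(); snap('wrist','w24'); c,y=plan([*mw(0,0),.155],3.35,16,255)
E
```

```text
t 53.9 p [0.6164 0.2771 0.1515] yaw 96.14 F [-0.4 -0.5 -5.2] w 21.6 q [-0.62  0.42  0.2   1.48 -0.09  1.26  1.28]
-18.7 -0.3 5.5 5.8 255; -19.2 -0.2 3.6 5.8 255; -19.4 -0.3 1.6 5.8 255; -19.6 -0.2 -0.3 5.8 255; -19.3 -0.3 -2.3 5.8 255; -19.1 -0.2 -4.3 5.8 255; -18.5 -0.3 -6.1 5.8 255; -17.8 -0.2 -8 5.8 255; -16.9 -0.3 -9.8 5.8 255; -15.8 -0.2 -11.4 5.8 255; -14.6 -0.3 -13 5.8 255; -13.2 -0.2 -14.3 5.8 255; -11.7 -0.3 -15.6 5.8 255; -10.1 -0.2 -16.8 5.8 255; -8.3 -0.3 -17.6 5.8 255; -6.4 -0.2 -18.4 5.8 255
end [ 0.5606 -0.0302  0.155 ] 3.34 from [0.6162 0.277  0.151 ] 96.14
```

View pics/w24.png

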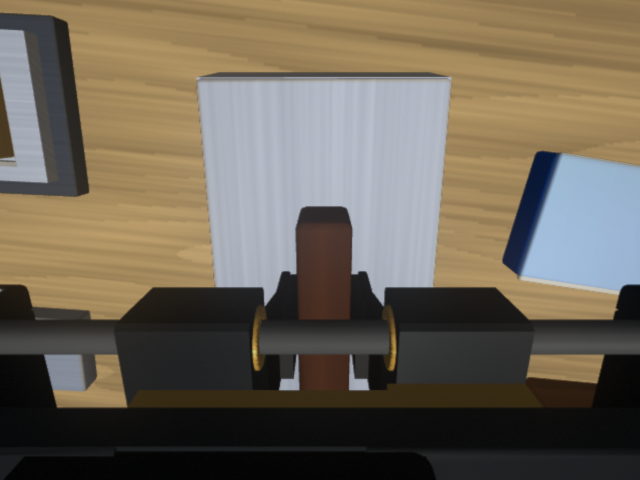

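Emit:
drive_tool:
  increments: "-18.7 -0.3 5.5 5.8 255; -19.2 -0.2 3.6 5.8 255; -19.4 -0.3 1.6 5.8 255; -19.6 -0.2 -0.3 5.8 255; -19.3 -0.3 -2.3 5.8 255; -19.1 -0.2 -4.3 5.8 255; -18.5 -0.3 -6.1 5.8 255; -17.8 -0.2 -8 5.8 255; -16.9 -0.3 -9.8 5.8 255; -15.8 -0.2 -11.4 5.8 255; -14.6 -0.3 -13 5.8 255; -13.2 -0.2 -14.3 5.8 255; -11.7 -0.3 -15.6 5.8 255; -10.1 -0.2 -16.8 5.8 255; -8.3 -0.3 -17.6 5.8 255; -6.4 -0.2 -18.4 5.8 255; 0 0 0 0 255; 0 0 0 0 255"

```text
time: 56.2
position: [0.5613, -0.0285, 0.1558]
tool_rot: [-1.569, -0.047, 0.048]
ft_force: [0.0, 0.3, -4.7]
grip_width: 0.248
```

```bash
python3 - <<'E'
from h import *
stt(); snap('wrist','w25'); snap('scene','s25'); snap('top','top25')
im=L('s25')['img'][:,:,::-1]
cv2.imwrite('pics/s25z.png',cv2.resize(im[150:340,180:400],None,fx=3.5,fy=3.5,interpolation=cv2.INTER_CUBIC)[:600])
E
```

```text
t 56.2 p [ 0.5613 -0.0285  0.1558] yaw 3.49 F [ 0.   0.3 -4.7] w 21.5 q [-0.5   0.19  0.57  1.78 -0.11  1.2   0.16]
```

View pics/w25.png

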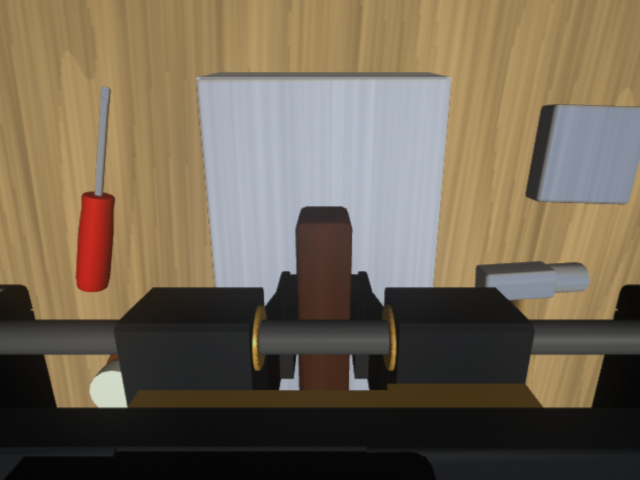

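View pics/s25z.png

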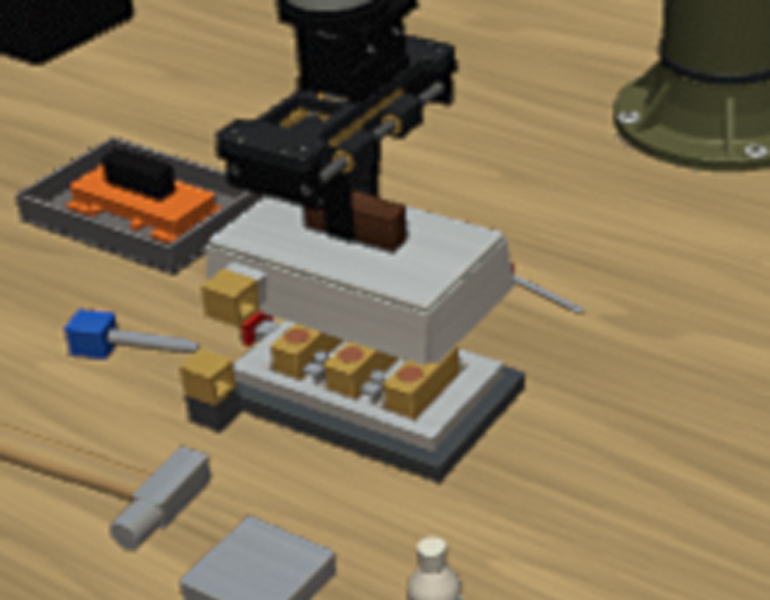

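```bash
python3 - <<'E'
from h import *
d=L('w25'); 
def ml(P): c,q=np.cos(MA),np.sin(MA); e=P[:2]-[MX,MY]; return np.array([c*e[0]+q*e[1],-q*e[0]+c*e[1]])
for uv,z in[((324,222),.1814),((200,78),.1494),((449,78),.1494)]: print(ml(onz(d,*uv,z))*1000)
print('tcp',ml(pose()[0])*1000)
overlay('w25','w25z',[[*mw(x,y),z] for x,y,z in[(-53,93.3,.1494),(53,93.3,.1494),(-11,40,.1814),(11,40,.1814)]],(190,60,270,240),2.5)
plan([*mw(0,0),.10],3.35,5,255)
E
```

```text
[ 2.09122796 43.00248961]
[-50.11177583  96.80188428]
[54.43925033 97.14936718]
tcp [1.08202696 1.65682018]
-0.2 11.2 -0.3 0 255; -0.2 11.2 -0.4 0 255; -0.3 11.3 -0.3 0 255; -0.2 11.2 -0.3 0 255; -0.2 11.2 -0.4 0 255
end [ 0.5606 -0.0302  0.1   ] 3.49 from [ 0.5616 -0.0285  0.1561] 3.49
```

View pics/w25z.png

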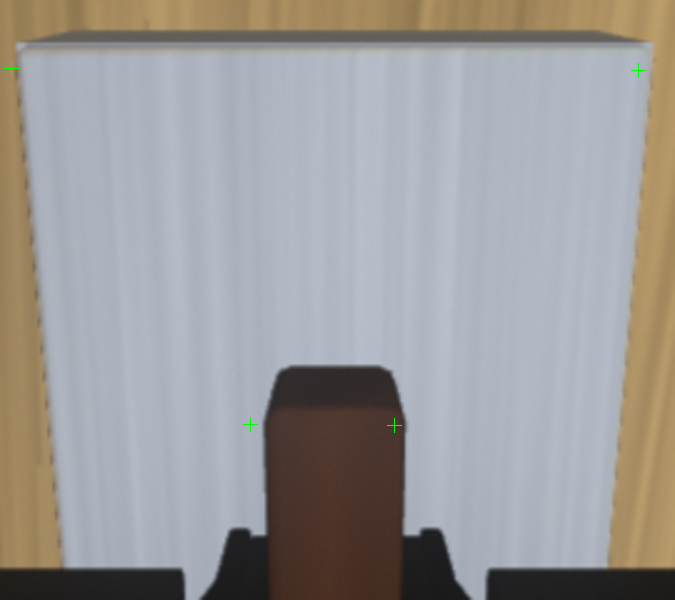

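```bash
python3 - <<'E'
from h import *
plan([.5604,-.031,.095],3.35,6,255)
E
```

```text
-0.2 10.2 -0.4 0 255; -0.2 10.2 -0.4 0 255; -0.3 10.2 -0.4 0 255; -0.2 10.1 -0.4 0 255; -0.2 10.2 -0.4 0 255; -0.2 10.2 -0.4 0 255
end [ 0.5604 -0.031   0.095 ] 3.49 from [ 0.5616 -0.0285  0.1561] 3.49
```

Emit:
drive_tool:
  increments: "-0.2 10.2 -0.4 0.1 255; -0.2 10.2 -0.4 0 255; -0.3 10.2 -0.4 0 255; -0.2 10.1 -0.4 0 255; -0.2 10.2 -0.4 0 255; -0.2 10.2 -0.4 0 255; 0 0 0 0 255; 0 0 0 0 255; 0 0 0 0 255"

```text
time: 57.48
position: [0.5608, -0.0323, 0.0958]
tool_rot: [-1.57, -0.045, 0.044]
ft_force: [0.5, 1.1, -4.1]
grip_width: 0.246
```

```bash
python3 - <<'E'
from h import *
stt(); snap('wrist','w26'); snap('scene','s26'); 
im=L('s26')['img'][:,:,::-1]
cv2.imwrite('pics/s26z.png',cv2.resize(im[190:310,200:360],None,fx=5,fy=5,interpolation=cv2.INTER_CUBIC))
plan([.5604,-.031,.082],3.35,4,255)
E
```

```text
t 57.48 p [ 0.5608 -0.0323  0.0958] yaw 3.24 F [ 0.5  1.1 -4.1] w 21.4 q [-0.48  0.25  0.56  1.84 -0.15  1.08  0.19]
-0.1 3.4 0.3 -0 255; -0 3.5 0.3 -0 255; -0.1 3.4 0.4 -0 255; -0 3.4 0.3 -0 255
end [ 0.5604 -0.031   0.082 ] 3.24 from [ 0.5607 -0.0323  0.0957] 3.24
```

View pics/w26.png

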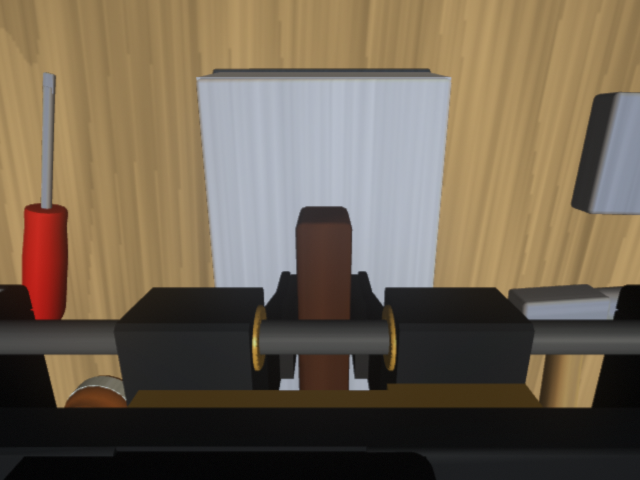

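View pics/s26z.png

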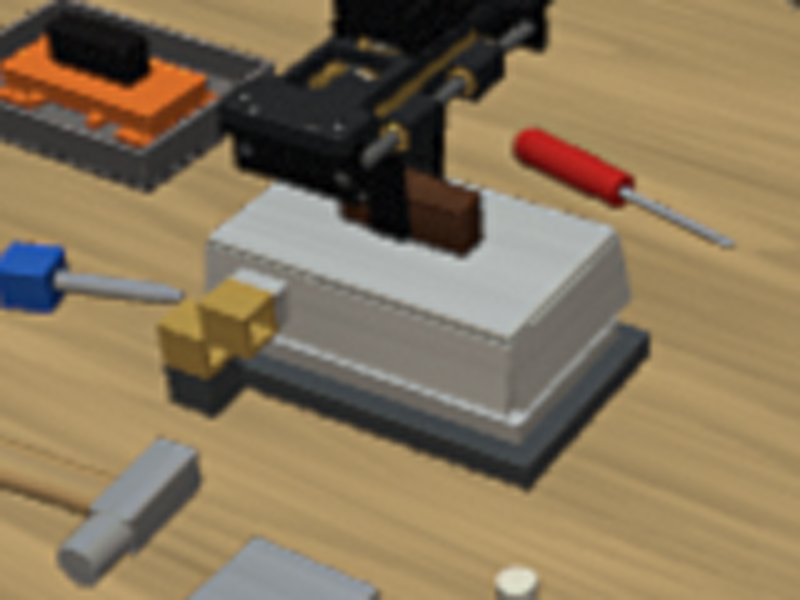

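Emit:
drive_tool:
  increments: "-0.1 3.4 0.3 0 255; 0 3.5 0.3 0 255; -0.1 3.4 0.4 0 255; 0 3.4 0.3 0 255; 0 3 0 0 255; 0 0 0 0 255; 0 0 0 0 255"

```text
time: 58.45
position: [0.5602, -0.031, 0.0787]
tool_rot: [-1.57, -0.045, 0.044]
ft_force: [-0.2, 0.0, -5.1]
grip_width: 0.249
```

```bash
python3 - <<'E'
from h import *
stt(); snap('scene','s27'); 
im=L('s27')['img'][:,:,::-1]
cv2.imwrite('pics/s27z.png',cv2.resize(im[190:310,200:360],None,fx=5,fy=5,interpolation=cv2.INTER_CUBIC))
E
```

```text
t 58.45 p [ 0.5602 -0.031   0.0787] yaw 3.24 F [-0.2  0.  -5.1] w 21.7 q [-0.48  0.27  0.56  1.86 -0.17  1.05  0.2 ]
```

View pics/s27z.png

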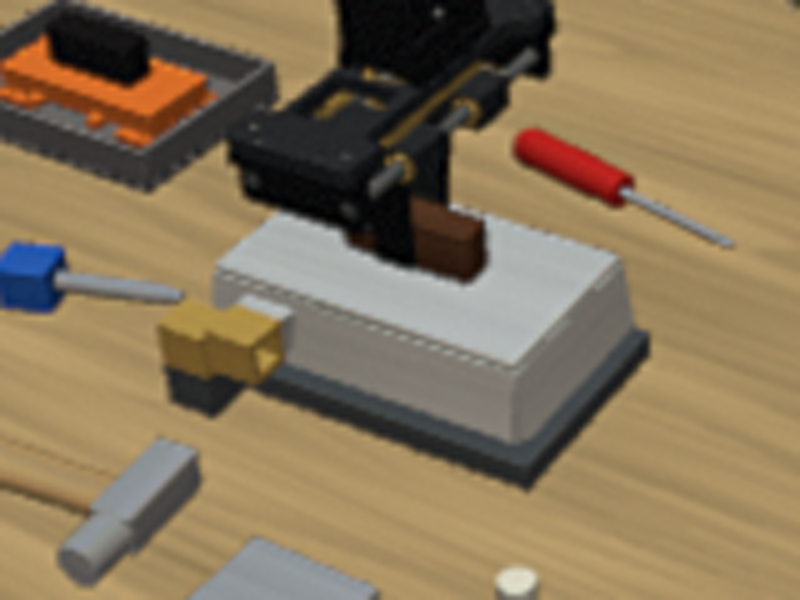

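Emit:
drive_tool:
  increments: "0 2.5 0 0 255; 0 2.5 0 0 255; 0 2.5 0 0 255; 0 0 0 0 255; 0 0 0 0 255"

```text
time: 59.12
position: [0.5601, -0.031, 0.0711]
tool_rot: [-1.57, -0.044, 0.044]
ft_force: [0.7, -0.6, -4.5]
grip_width: 0.252
```

Emit:
drive_tool:
  increments: "0 1 0 0 255; 0 0 0 0 255"

```text
time: 59.38
position: [0.5603, -0.031, 0.0704]
tool_rot: [-1.57, -0.045, 0.044]
ft_force: [-0.0, 0.3, -2.8]
grip_width: 0.249
```

Emit:
drive_tool:
  increments: "0 0.5 0 0 255; 0 0 0 0 255; 0 0 0 0 170; 0 0 0 0 120; 0 0 0 0 60; 0 0 0 0 0; 0 0 0 0 0; 0 0 0 0 0; 0 -15 0 0 0; 0 -25 0 0 0; 0 -35 0 0 0; 0 -40 0 0 0; 0 -40 -20 0 0; 0 0 -20 0 0; 0 0 0 0 0; 0 0 0 0 0"

```text
time: 61.38
position: [0.562, -0.0699, 0.2244]
tool_rot: [-1.569, -0.044, 0.045]
ft_force: [-0.2, 0.2, -0.4]
grip_width: 1.0
```

```bash
python3 - <<'E'
from h import *
stt(); snap('wrist','w28'); snap('scene','s28'); snap('top','top28')
im=L('s28')['img'][:,:,::-1]
cv2.imwrite('pics/s28z.png',cv2.resize(im[190:310,200:360],None,fx=5,fy=5,interpolation=cv2.INTER_CUBIC))
E
```

```text
t 61.38 p [ 0.562  -0.0699  0.2244] yaw 3.28 F [-0.2  0.2 -0.4] w 87.0 q [-0.47  0.15  0.61  1.68 -0.09  1.34  0.21]
```

View pics/w28.png

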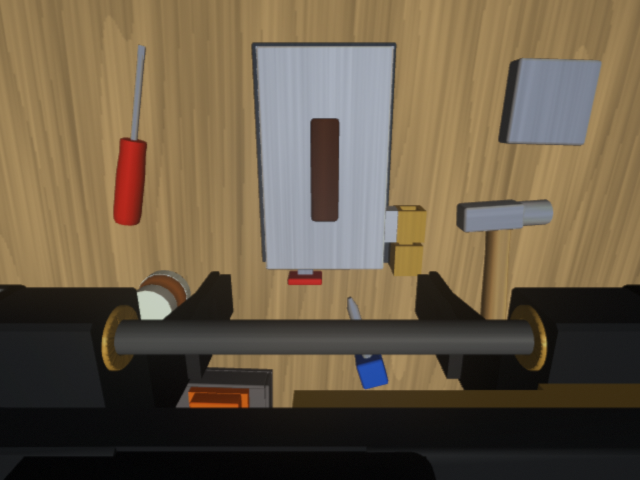

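View pics/s28z.png

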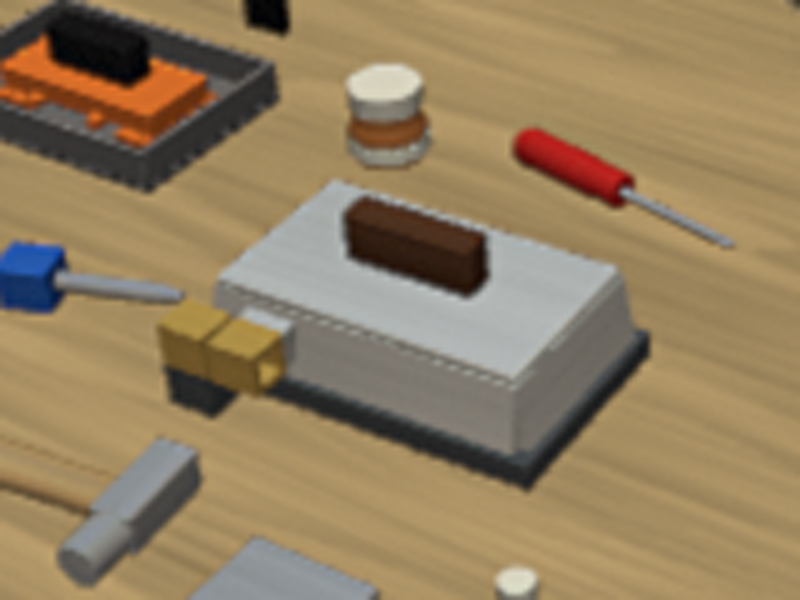

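Cover is down: knuckle tops are flush in the scene view (185,325)/(245,350), and in the wrist view the rim runs evenly along the flange. Now the pin.

```bash
python3 - <<'E'
from h import *
c,y=plan([.646,-.317,.20],19.6,9,0)
E
```

```text
7.7 2.7 -28 -1.8 0; 6.8 2.6 -28.2 -1.8 0; 6 2.7 -28.4 -1.8 0; 5 2.7 -28.6 -1.8 0; 4.2 2.7 -28.7 -1.8 0; 3.2 2.6 -28.8 -1.8 0; 2.4 2.7 -29 -1.8 0; 1.4 2.7 -28.9 -1.8 0; 0.5 2.6 -29 -1.8 0
end [ 0.646 -0.317  0.2  ] 19.53 from [ 0.5621 -0.0697  0.224 ] 3.33
```

Emit:
drive_tool:
  increments: "7.7 2.7 -28 -1.8 0; 6.8 2.6 -28.2 -1.8 0; 6 2.7 -28.4 -1.8 0; 5 2.7 -28.6 -1.8 0; 4.2 2.7 -28.7 -1.8 0; 3.2 2.6 -28.8 -1.8 0; 2.4 2.7 -29 -1.8 0; 1.4 2.7 -28.9 -1.8 0; 0.5 2.6 -29 -1.8 0; 0 0 0 0 0; 0 0 0 0 0"

```text
time: 62.9
position: [0.646, -0.3169, 0.2]
tool_rot: [-1.553, -0.266, 0.267]
ft_force: [0.1, 0.8, 0.3]
grip_width: 0.997
```

```bash
python3 - <<'E'
from h import *
stt(); snap('wrist','w29')
im=L('w29')['img'][:,:,::-1]
cv2.imwrite('pics/w29z.png',cv2.resize(im[60:260,220:440],None,fx=3,fy=3,interpolation=cv2.INTER_CUBIC))
E
```

```text
t 62.9 p [ 0.646  -0.3169  0.2   ] yaw 19.48 F [0.1 0.8 0.3] w 86.7 q [ 0.    0.54  0.63  1.3  -0.31  1.4   0.96]
```

View pics/w29.png

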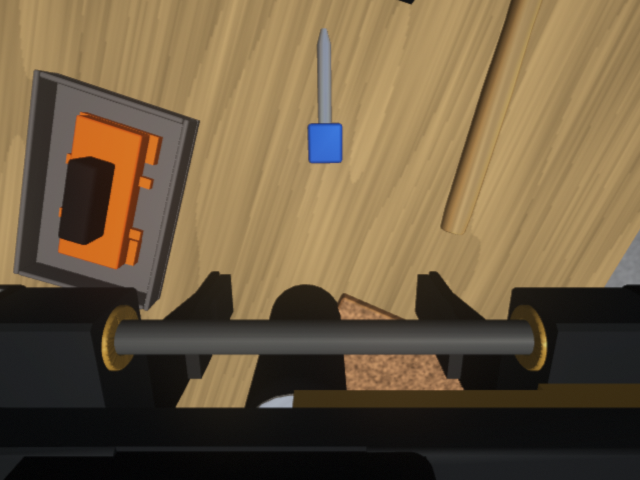

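View pics/w29z.png

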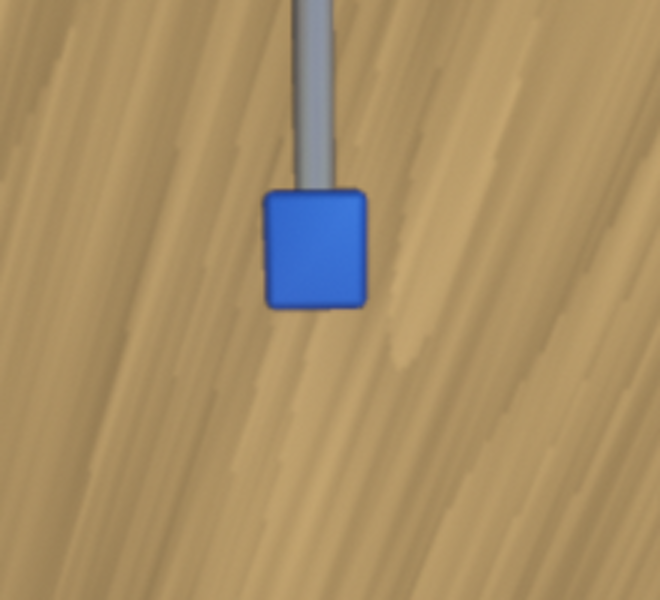

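```bash
python3 - <<'E'
from h import *
d=L('w29')
f=lambda x,y:((x+.5)/3-.5+220,(y+.5)/3-.5+60)
c=np.array([onz(d,*f(*p),.03) for p in [(264,190),(367,190),(366,308),(266,308)]]); print(c.round(4),c.mean(0),np.linalg.norm(c[0]-c[1]),np.linalg.norm(c[1]-c[2]))
tip=onz(d,324,29,.015); r=onz(d,*f(315,190),.015); hc=c.mean(0)
v=tip-r; print('tip',tip,'root',r,np.linalg.norm(v),'yaw',np.degrees(np.arctan2(v[1],v[0])));v=tip-hc;print(np.degrees(np.arctan2(v[1],v[0])),np.linalg.norm(v[:2]))
y=19.45; t=hc[:2]
c2,y2=plan([*t,.10],None,6,0); plan([*t,.004],None,6,0,p=c2,y=y2)
E
```

```text
[[ 0.6093 -0.2498  0.03  ]
 [ 0.6368 -0.2401  0.03  ]
 [ 0.648  -0.2712  0.03  ]
 [ 0.6205 -0.281   0.03  ]] [ 0.62864928 -0.26053002  0.03      ] 0.029238058996268825 0.033130016778287565
tip [ 0.59729787 -0.17438255  0.015     ] root [ 0.62298413 -0.24508419  0.015     ] 0.07522304065599443 yaw 109.96633502108348
109.99782027896308 0.09167496328525057
0.4 16.7 9.8 -0 0; 0.3 16.7 9.8 -0 0; 0.4 16.8 9.8 -0 0; 0.3 16.7 9.7 -0 0; 0.4 16.7 9.8 -0 0; 0.4 16.7 9.8 -0 0
end [ 0.6287 -0.2605  0.1   ] 19.52 from [ 0.6462 -0.3166  0.2003] 19.52
-0 16 0 -0 0; -0 16 0 -0 0; -0 16 0 -0 0; -0 16 0 -0 0; -0 16 0 -0 0; -0 16 0 -0 0
end [ 0.6287 -0.2605  0.004 ] 19.52 from [ 0.6287 -0.2605  0.1   ] 19.52
```

Emit:
drive_tool:
  increments: "0.4 16.7 9.8 -0.4 0; 0.3 16.7 9.8 0 0; 0.4 16.8 9.8 0 0; 0.3 16.7 9.7 0 0; 0.4 16.7 9.8 0 0; 0.4 16.7 9.8 0 0; 0 16 0 0 0; 0 16 0 0 0; 0 16 0 0 0; 0 16 0 0 0; 0 16 0 0 0; 0 16 0 0 0; 0 0 0 0 0; 0 0 0 0 0"

```text
time: 64.7
position: [0.6284, -0.2626, 0.0046]
tool_rot: [-1.554, -0.272, 0.271]
ft_force: [-0.3, -0.8, 0.5]
grip_width: 1.004
```

```bash
python3 - <<'E'
from h import *
stt(); snap('wrist','w30')
E
```

```text
t 64.7 p [ 0.6284 -0.2626  0.0046] yaw 19.84 F [-0.3 -0.8  0.5] w 87.4 q [-0.06  0.62  0.57  1.6  -0.37  1.04  0.96]
```

View pics/w30.png

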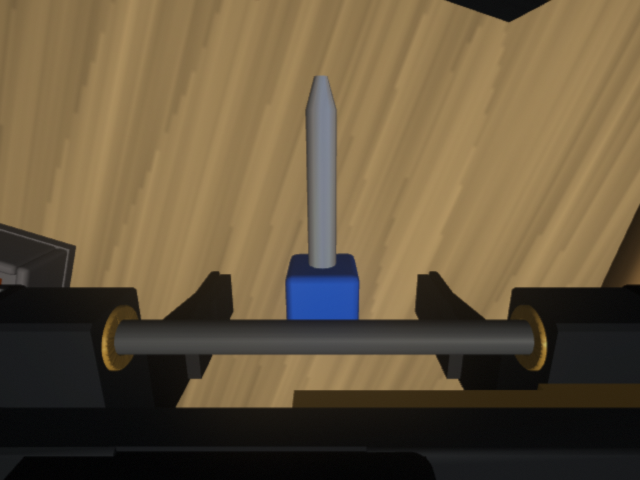

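Emit:
drive_tool:
  increments: "0 0 1 0 120; 0 0 0 0 255; 0 0 0 0 255; 0 0 0 0 255; 0 0 0 0 255; 0 0 0 0 255; 0 0 0 0 255; 0 0 0 0 255"
  squeeze: 50

```text
time: 65.75
position: [0.6278, -0.2614, 0.0042]
tool_rot: [-1.554, -0.272, 0.272]
ft_force: [-0.6, -0.1, 0.0]
grip_width: 0.34
```

```bash
python3 - <<'E'
from h import *
stt()
E
```

```text
t 65.75 p [ 0.6278 -0.2614  0.0042] yaw 19.84 F [-0.6 -0.1  0. ] w 29.6 q [-0.06  0.62  0.57  1.6  -0.37  1.04  0.96]
```

Emit:
drive_tool:
  increments: "0 -10 0 0 255; 0 -20 0 0 255; 0 -20 0 0 255; 0 -20 0 0 255; 0 0 0 0 255; 0 0 0 0 255"

```text
time: 66.5
position: [0.6275, -0.2611, 0.074]
tool_rot: [-1.553, -0.272, 0.272]
ft_force: [-0.8, -0.8, -0.8]
grip_width: 0.339
```

```bash
python3 - <<'E'
from h import *
stt(); snap('wrist','w31'); plan([*mw(80,-215),.060],3.35,5,255)
E
```

```text
t 66.5 p [ 0.6275 -0.2611  0.074 ] yaw 19.84 F [-0.8 -0.8 -0.8] w 29.5 q [-0.09  0.54  0.6   1.55 -0.32  1.15  0.93]
6.2 2.7 2.2 3.3 255; 6.2 2.7 2.5 3.3 255; 5.9 2.7 2.8 3.3 255; 5.8 2.7 3.2 3.3 255; 5.6 2.7 3.6 3.3 255
end [ 0.6529 -0.2402  0.06  ] 3.35 from [ 0.6272 -0.261   0.0735] 19.85
```

View pics/w31.png

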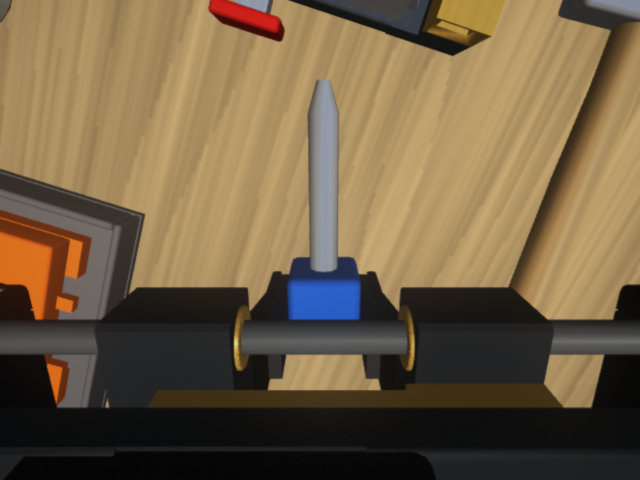

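Emit:
drive_tool:
  increments: "6.2 2.7 1.2 3.3 255; 6.2 2.7 1.5 3.3 255; 5.9 2.7 1.8 3.3 255; 5.8 2.7 2.2 3.3 255; 5.6 2.7 2.6 3.3 255; 0 0 0 0 255; 0 0 0 0 255; 0 0 0 0 255"

```text
time: 67.55
position: [0.6543, -0.2459, 0.0608]
tool_rot: [-1.57, -0.046, 0.046]
ft_force: [0.2, -0.2, -1.8]
grip_width: 0.337
```

```bash
python3 - <<'E'
from h import *
stt(); plan([*mw(80,-220),.0292],3.35,4,255)
E
```

```text
t 67.55 p [ 0.6543 -0.2459  0.0608] yaw 3.34 F [ 0.2 -0.2 -1.8] w 29.3 q [-0.13  0.61  0.64  1.51 -0.38  1.15  0.64]
-0.3 7.9 0.2 -0 255; -0.2 7.9 0.2 -0 255; -0.3 7.9 0.1 -0 255; -0.2 7.9 0.2 -0 255
end [ 0.6532 -0.2452  0.0292] 3.34 from [ 0.6543 -0.2459  0.0608] 3.34
```

Emit:
drive_tool:
  increments: "-0.3 7.9 0.2 0 255; -0.3 7.9 0.2 0 255; -0.3 7.9 0.1 0 255; -0.3 7.9 0.2 0 255; 0 0 0 0 255; 0 0 0 0 255; 0 0 0 0 255"

```text
time: 68.42
position: [0.6537, -0.245, 0.0296]
tool_rot: [-1.571, -0.046, 0.045]
ft_force: [-0.4, 0.6, -0.3]
grip_width: 0.342
```

```bash
python3 - <<'E'
from h import *
stt(); snap('wrist','w32'); snap('scene','s32'); 
im=L('s32')['img'][:,:,::-1]
cv2.imwrite('pics/s32z.png',cv2.resize(im[200:300,180:300],None,fx=6,fy=6,interpolation=cv2.INTER_CUBIC))
im=L('w32')['img'][:,:,::-1]
cv2.imwrite('pics/w32z.png',cv2.resize(im[0:290,200:440],None,fx=2,fy=2,interpolation=cv2.INTER_CUBIC))
E
```

```text
t 68.42 p [ 0.6537 -0.245   0.0296] yaw 3.34 F [-0.4  0.6 -0.3] w 29.7 q [-0.13  0.63  0.63  1.54 -0.4   1.1   0.65]
```

View pics/w32z.png

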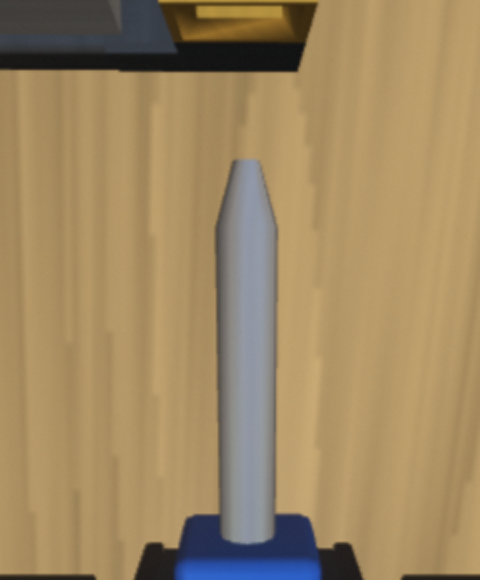

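View pics/s32z.png

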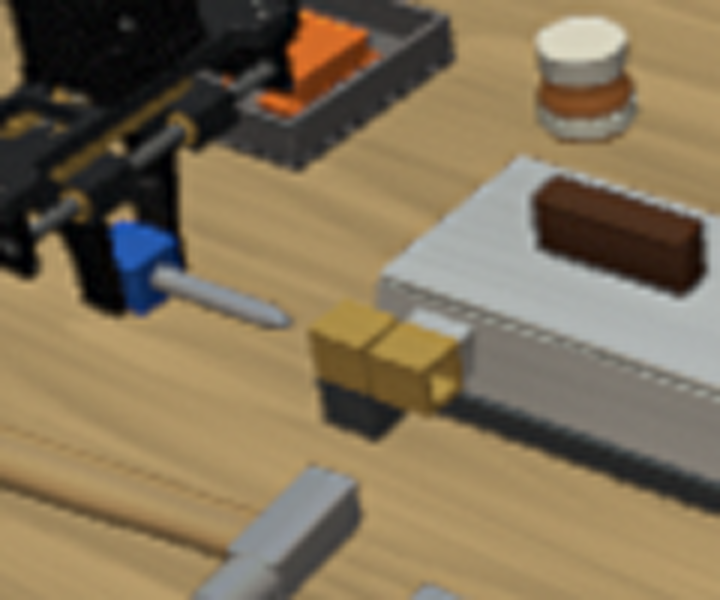

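```bash
python3 - <<'E'
from h import *
import h
h.MX=.5597;h.MY=-.0300
d=L('s32')
Zm=lambda p:((p+.5)*6+[-180*6,-200*6])
for q in[(93,-105,53),(93,-105,27),(67,-105,53),(93,-75,53)]: print(q,Zm(proj(d,M3(*q))[0]).round(0))
p=pose()[0]; a=np.radians(93.34); dr=np.array([np.cos(a),np.sin(a),0])
for k in(92.5,18): 
    P=p+dr*k/1000+[0,0,.0108]; print(k,P.round(4),Zm(proj(d,P)[0]).round(0))
P[2]+=.003; print(Zm(proj(d,P)[0]))
E
```

```text
(93, -105, 53) [307. 325.]
(93, -105, 27) [315. 372.]
(67, -105, 53) [344. 294.]
(93, -75, 53) [361. 344.]
92.5 [ 0.6482 -0.1526  0.0404] [288. 319.]
18 [ 0.6526 -0.227   0.0404] [162. 274.]
[161.0015335  268.90324827]
```

```bash
python3 - <<'E'
from h import *
import h
h.MX=.5597;h.MY=-.0300
p=np.array([.6537,-.245,.0296]); a=np.radians(93.34); dr=np.array([np.cos(a),np.sin(a),0])
n=np.array([np.cos(a-np.pi/2),np.sin(a-np.pi/2),0])
H=[p+dr*.0175+n*s*.015+[0,0,.0108+t*.015] for s in(-1,1) for t in(-1,1)]
overlay('s32','s32q',[M3(93,-105,53),M3(93,-105,27),M3(67,-105,53),M3(93,-75,53),M3(93,-75,27),p+dr*.0925+[0,0,.0108]]+H,(190,225,90,60),8)
E
```

```text
(no output)
```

View pics/s32q.png

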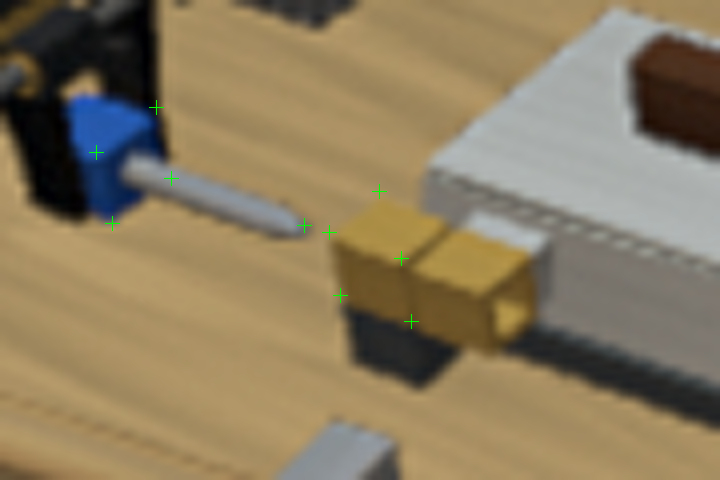

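Emit:
drive_tool:
  increments: "-0.7 0.3 0 0 255; -0.7 0.2 0 0 255; 0 0 5 0 255; 0 0 5 0 255; 0 0 5 0 255; 0 0 0 0 255; 0 0 0 0 255"

```text
time: 69.4
position: [0.6511, -0.23, 0.0287]
tool_rot: [-1.571, -0.046, 0.046]
ft_force: [-0.2, -0.0, -1.5]
grip_width: 0.338
```

```bash
python3 - <<'E'
from h import *
stt(); snap('wrist','w33')
im=L('w33')['img'][:,:,::-1]
cv2.imwrite('pics/w33z.png',cv2.resize(im[0:290,200:440],None,fx=2,fy=2,interpolation=cv2.INTER_CUBIC))
E
```

```text
t 69.4 p [ 0.6511 -0.23    0.0287] yaw 3.35 F [-0.2 -0.  -1.5] w 29.4 q [-0.15  0.62  0.63  1.56 -0.4   1.09  0.63]
```

View pics/w33z.png

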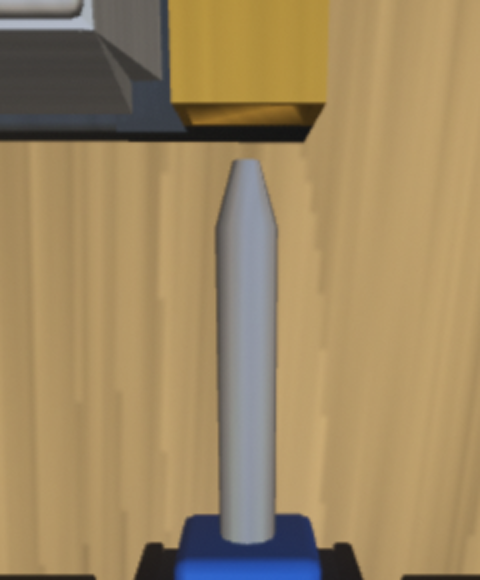

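Emit:
drive_tool:
  increments: "0.3 0 4 0 255; 0.2 0 4 0 255; 0 0 4 0 255; 0 0 4 0 255; 0 0 4 0 255; 0 0 0 0 255; 0 0 0 0 255"

```text
time: 70.32
position: [0.6504, -0.2101, 0.0287]
tool_rot: [-1.57, -0.046, 0.046]
ft_force: [-0.0, 0.9, -1.1]
grip_width: 0.342
```

```bash
python3 - <<'E'
from h import *
stt(); snap('wrist','w34')
im=L('w34')['img'][:,:,::-1]
cv2.imwrite('pics/w34z.png',cv2.resize(im[0:290,200:440],None,fx=2,fy=2,interpolation=cv2.INTER_CUBIC))
E
```

```text
t 70.33 p [ 0.6504 -0.2101  0.0287] yaw 3.34 F [-0.   0.9 -1.1] w 29.8 q [-0.18  0.61  0.63  1.58 -0.39  1.08  0.6 ]
```

View pics/w34z.png

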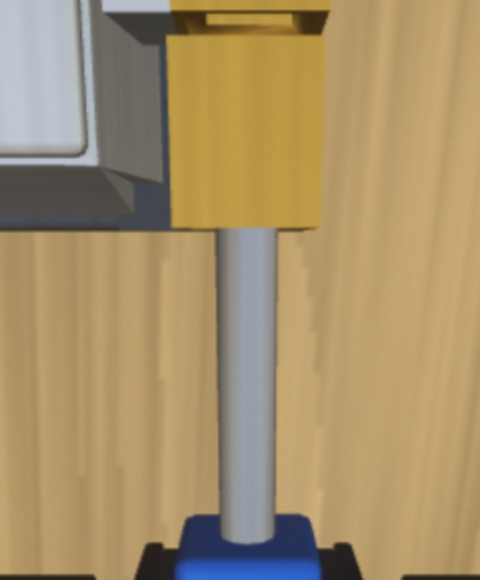

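Emit:
drive_tool:
  increments: "0 0 4 0 255; 0 0 4 0 255; 0 0 4 0 255; 0 0 4 0 255; 0 0 4 0 255; 0 0 0 0 255"

```text
time: 71.12
position: [0.6494, -0.1893, 0.0287]
tool_rot: [-1.57, -0.046, 0.046]
ft_force: [0.1, 0.5, -1.7]
grip_width: 0.342
```

Emit:
drive_tool:
  increments: "0 0 4 0 255; 0 0 4 0 255; 0 0 4 0 255; 0 0 4 0 255; 0 0 0 0 255"

```text
time: 71.75
position: [0.6484, -0.1733, 0.0286]
tool_rot: [-1.57, -0.046, 0.046]
ft_force: [0.3, -0.1, -0.7]
grip_width: 0.343
```

Emit:
drive_tool:
  increments: "0 0 5 0 255; 0 0 5 0 255; 0 0 5 0 255; 0 0 5 0 255; 0 0 2 0 255; 0 0 0 0 255"

```text
time: 72.5
position: [0.6471, -0.1518, 0.0287]
tool_rot: [-1.57, -0.046, 0.046]
ft_force: [-0.1, -0.6, -1.6]
grip_width: 0.341
```

```bash
python3 - <<'E'
from h import *
stt(); snap('wrist','w35')
im=L('w35')['img'][:,:,::-1]
cv2.imwrite('pics/w35z.png',cv2.resize(im[0:290,200:440],None,fx=2,fy=2,interpolation=cv2.INTER_CUBIC))
E
```

```text
t 72.5 p [ 0.6471 -0.1518  0.0287] yaw 3.36 F [-0.1 -0.6 -1.6] w 29.7 q [-0.28  0.57  0.63  1.63 -0.37  1.06  0.51]
```

View pics/w35z.png

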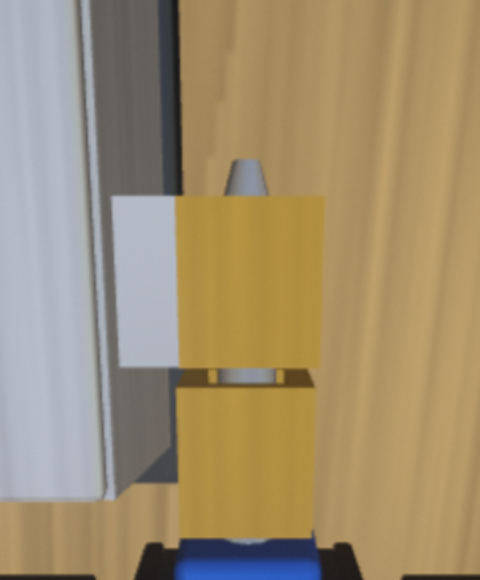

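The pin is through both knuckles, with the tip visible at (246,160) past the cover knuckle. Last few mm to bring the head home.

Emit:
drive_tool:
  increments: "0 0 2 0 255; 0 0 1.5 0 255; 0 0 1 0 255; 0 0 0 0 255; 0 0 0 0 255"

```text
time: 73.18
position: [0.6468, -0.1475, 0.0287]
tool_rot: [-1.57, -0.046, 0.046]
ft_force: [-0.1, 0.6, -0.6]
grip_width: 0.34
```

Emit:
drive_tool:
  increments: "0 0 1 0 255; 0 0 0 0 255; 0 0 0 0 255"

```text
time: 73.55
position: [0.6468, -0.1474, 0.0287]
tool_rot: [-1.571, -0.046, 0.045]
ft_force: [1.6, -2.2, -2.3]
grip_width: 0.343
```

Emit:
drive_tool:
  increments: "0 0 1 0 255; 0 0 0 0 255; 0 0 0 0 255"

```text
time: 73.92
position: [0.6467, -0.1474, 0.0287]
tool_rot: [-1.573, -0.045, 0.044]
ft_force: [0.9, -5.0, -4.1]
grip_width: 0.341
```

```bash
python3 - <<'E'
from h import *
stt(); snap('wrist','w36')
im=L('w36')['img'][:,:,::-1]
cv2.imwrite('pics/w36z.png',cv2.resize(im[0:290,200:440],None,fx=2,fy=2,interpolation=cv2.INTER_CUBIC))
E
```

```text
t 73.92 p [ 0.6467 -0.1474  0.0287] yaw 3.27 F [ 0.9 -5.  -4.1] w 29.6 q [-0.29  0.57  0.63  1.63 -0.37  1.06  0.5 ]
```

View pics/w36z.png

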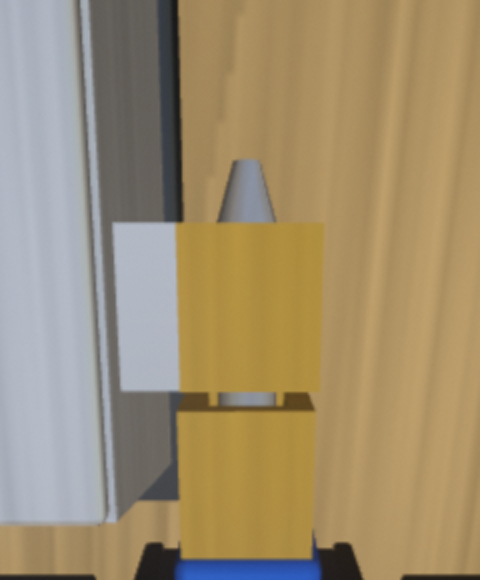

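Emit:
drive_tool:
  increments: "0 0.7 0 0 255; 0 0.6 0 0 255; 0 0 0 0 220; 0 0 0 0 160; 0 0 0 0 120; 0 0 0 0 60; 0 0 0 0 0; 0 0 0 0 0; 0 0 0 0 0"

```text
time: 75.1
position: [0.6467, -0.1455, 0.0273]
tool_rot: [-1.57, -0.046, 0.046]
ft_force: [0.2, 0.7, -0.1]
grip_width: 0.855
```

```bash
python3 - <<'E'
from h import *
stt(); snap('wrist','w37')
E
```

```text
t 75.1 p [ 0.6467 -0.1455  0.0273] yaw 3.34 F [ 0.2  0.7 -0.1] w 74.4 q [-0.29  0.57  0.63  1.64 -0.37  1.06  0.5 ]
```

View pics/w37.png

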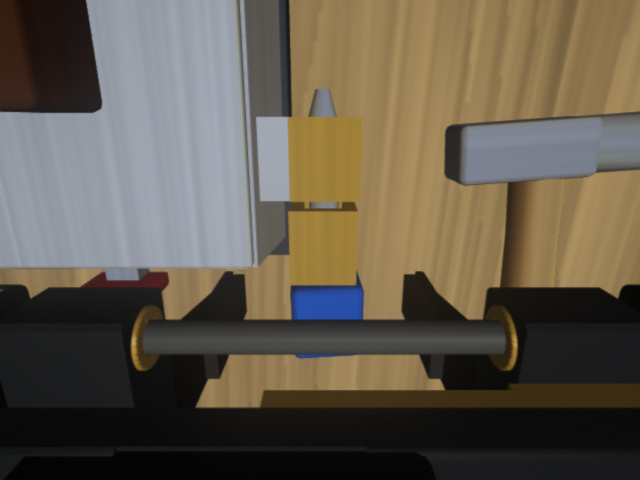

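Emit:
drive_tool:
  increments: "0 0 0 0 0; 0 -10 0 0 0; 0 -20 0 0 0; 0 -30 0 0 0; 0 -40 0 0 0; 0 -40 0 0 0; 0 -40 0 0 0; 0 0 -30 0 0; 0 0 -30 0 0; 0 0 0 0 0; 0 0 0 0 0"

```text
time: 76.53
position: [0.6505, -0.2048, 0.2083]
tool_rot: [-1.57, -0.047, 0.045]
ft_force: [0.5, 0.9, -0.6]
grip_width: 0.997
```

```bash
python3 - <<'E'
from h import *
stt(); snap('wrist','w38'); snap('scene','s38'); snap('top','top38')
im=L('s38')['img'][:,:,::-1]
cv2.imwrite('pics/s38z.png',cv2.resize(im[190:310,170:330],None,fx=5,fy=5,interpolation=cv2.INTER_CUBIC))
im=L('w38')['img'][:,:,::-1]
cv2.imwrite('pics/w38z.png',cv2.resize(im[0:280,230:460],None,fx=2.1,fy=2.1,interpolation=cv2.INTER_CUBIC))
E
```

```text
t 76.53 p [ 0.6505 -0.2048  0.2083] yaw 3.36 F [ 0.5  0.9 -0.6] w 86.8 q [-0.24  0.46  0.71  1.41 -0.3   1.38  0.53]
```

View pics/w38z.png

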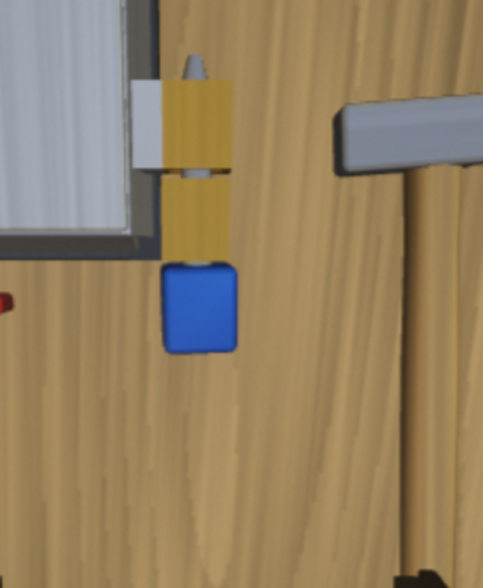

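View pics/s38z.png

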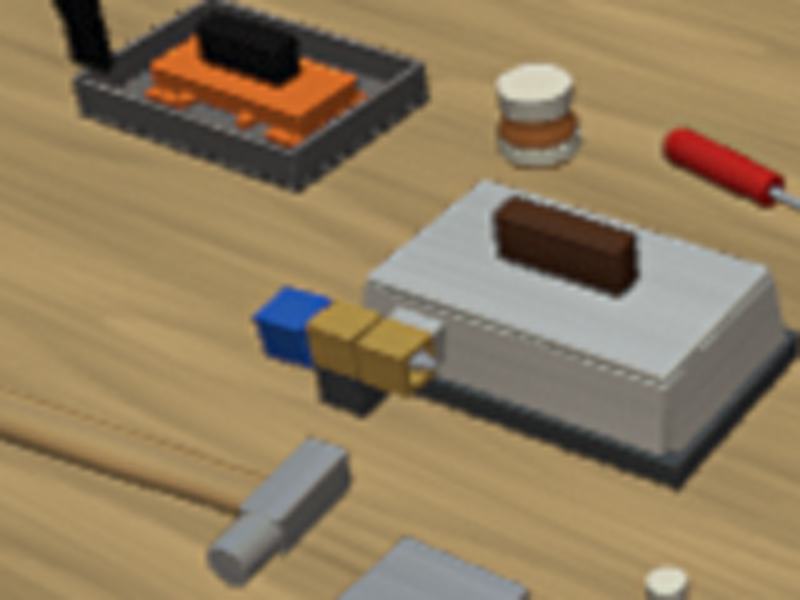

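View pics/top38.png

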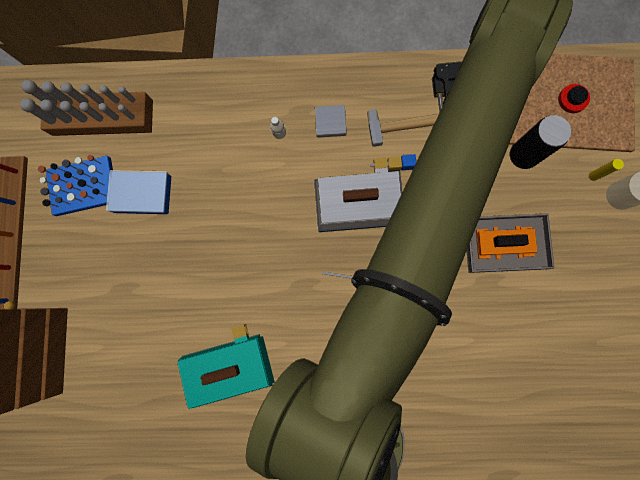

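```bash
python3 - <<'E'
from h import *
im=L('w38')['img'][:,:,::-1]
cv2.imwrite('pics/w38y.png',cv2.resize(im[20:175,295:350],None,fx=8,fy=8,interpolation=cv2.INTER_CUBIC)[640:])
d=L('w38')
def ml(P): c,q=np.cos(MA),np.sin(MA); e=P[:2]-[.5597,-.03]; return np.array([c*e[0]+q*e[1],-q*e[0]+c*e[1]])*1000
for v,z in[(262/2.1,.053),(266/2.1,.052),(352/2.1,.050),(176/2.1,.053)]: print(v,ml(onz(d,323,v,z)))
E
```

```text
124.76190476190476 [  81.51169654 -105.17982204]
126.66666666666666 [  81.5129686  -106.69239563]
167.61904761904762 [  81.52755393 -140.23085227]
83.80952380952381 [ 81.49939334 -74.00258398]
```

View pics/w38y.png

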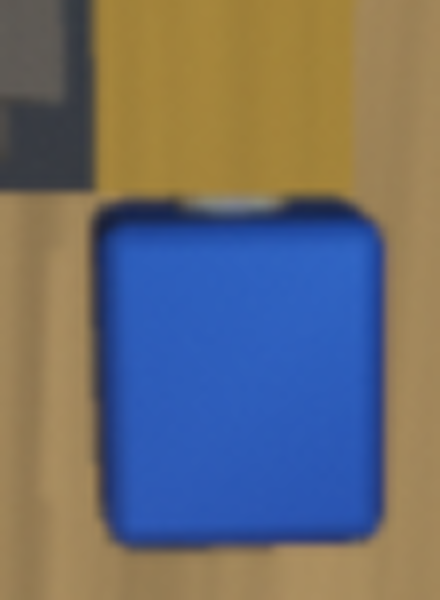

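```bash
python3 - <<'E'
from h import *
workorder.close_job(); stt()
E
```

```text
the job is handed in; nothing more can be done
the job is handed in; nothing more can be done
```

The job is handed in at about 77 s simulated, against the 210 s limit. No verdict was given, so the results below are my own last checks.

- **Latch and cartridge:** I pushed the latch until the cartridge sprang up. The cartridge is upright in the middle of the tray.
- **Pattern blocks:** All three were on the bench. Each sat within about 1 mm of its pocket centre, with its top about 50 mm above the bench, when last seen before the cover went on.
- **Cover:** It was released when the gripper had come down exactly the 18 mm to the flange. The rim runs evenly along the flange, and its knuckle is in line with the mould's.
- **Pin:** It went through both knuckles with no noticeable side force, and I pressed until the force and the stopped motion showed head contact. The tip is visible past the cover's knuckle.

**Checks that disagreed:**
- After release the pin head drooped slightly. Its top front edge now shows about 1.5 mm off the knuckle, against the 4 mm limit. I did not nudge it again.
- The fixed "scene" camera put objects 3 to 4 mm too low compared with the wrist camera and the arm's own readings. I went by the wrist camera and the arm.

As far as the pictures show, the bystanders were not touched. The gripper stood open, about 0.2 m above the bench and touching nothing, when I handed in.

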